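Free the marker behind the vials and spool and clip it up

TASK

The marker pen lies behind the two vials and the thread spool on the wooden stand. First set all three aside, standing on the blue mat; only then take the pen and press it fully home into the orange spring clip, and last put vials and spool back upright, each on the very disc it came from. Keep them upright all the time, and leave the petri dish, the beaker and the tin alone.

Things in the scene. Friction and masses are not known exactly. Their poses are not given: they have to be found in the camera images.
- marker: loose black-and-white marker pen, 14 mm wide and high, 122 mm long, about 0.014 kg, origin at the middle of its underside, long axis y. At the start it lies in the lane at the back of the vial stand, parallel to the stand's y. Either end may point either way in the clip.
- red_vial: loose glass vial with a red screw cap (cap fixed on), 32 mm across, 73 mm tall with the cap; glass body up to 61 mm, above it the 28 mm wide cap. About 0.03 kg. Origin at the centre of its underside, z up. At the start it stands on one of the three discs of the vial stand; which one changes.
- thread_spool: loose spool of thread with brown wooden flanges, 38 mm across the flanges, 50 mm tall, stands upright; solid for grasping, taken round the flanges. About 0.045 kg. Origin at the centre of its underside, z up. At the start it stands on one of the three discs of the stand; which one changes.
- black_vial: loose glass vial with a black screw cap (cap fixed on), 25 mm across, 59 mm tall with the cap; glass body up to 50 mm, above it the 22 mm wide cap. About 0.03 kg. Origin at the centre of its underside, z up. At the start it stands on one of the three discs of the vial stand; which one changes.
- vial_stand: fixed brown wooden slab, 84 (x) x 156 (y) x 20 mm high, origin at the centre of its underside, z up. On its top (z = 20 mm) three like dark 42 mm discs, flush, at x = -17 mm, y = -48, 0, +48 mm. Behind, at x = +18 mm, the pen lies along y, a steel rail 4 mm high 3 mm behind it. Vials and spool are 10 to 22 mm apart: grasp along x, fingertips above the pen (36 mm over the worktop).
- side_mat: fixed thin blue square mat, 150 x 150 mm, 3 mm thick, origin at the centre of its underside, z up: the side area, big enough for the three things to stand 80 mm apart.
- pen_clip: fixed clip with orange spring jaws on an aluminium base 66 x 116 x 8 mm; origin centre of underside. Pen pushed in from above (5 to 20 N), its length along y, middle at y = 0. Two jaw pairs, 16 mm long, at y = +-40 mm, 64 mm free between for fingers; they part along x. Mouth 25 mm wide at z = 58 mm, lips 9 mm apart at z = 43 mm; home, the pen's underside rests at z = 24 mm, its top under the lips.
- petri_dish: bystander: clear round petri dish with pins in it, 66 mm across, 16 mm tall, lies loose behind the work; origin at its underside; leave alone.
- beaker: bystander: small empty glass beaker, 47 mm across, 58 mm tall, stands loose behind the work; origin at its underside; leave alone.
- pins_tin: bystander: round tin with a dark green lid, 67 mm across, 24 mm tall, lies loose behind the work; origin at its underside; leave alone.
There are look-alikes about, which are no part of the job. What is meant by the black_vial is not green or yellow, and is the smaller of those in its own colour.

How it is judged:
By the outcome, as a careful person would: the job done as asked, in the order asked, and still so for the second after the job is handed in, with the robot touching nothing.
It also fails if it takes over 138 s, if anything falls off the work surface, if the arm or the gripper's body presses on something with over 40 N, if the wrist force passes 120 N, or if a joint passes its speed limit or range.

ROBOT

A 6-joint arm with a two-finger parallel gripper is mounted at the origin on a cart in front of the work surface, level with it; the furniture and walls round the work are solid. World frame = base frame: x ahead of the robot, y to its left, z up, the work surface at z = 0. Lengths are in mm, angles in rad, forces in N, time in s.
With the tool pointing down it reaches from about 350 to 875 mm from the base axis. Payload 4.2 kg.
Tool frame: the origin (TCP) lies between the finger pads; the fingertips stand 25 mm ahead of it and the grasp point (between the pads) lies 6 mm ahead of it; z points along the fingers, y is the line along which they close (so a half turn about z gives the same grasp; the last joint's range is limited). The gripper opens to 85 mm and grips with 20 to 120 N. Pads are 22 mm wide; open, the fingers measure 114 mm over their backs; the gripper's body (76 mm by 85 mm) begins 54 mm behind the grasp point. The pads swing forward as they close: fully open they stand 13 mm farther back than shut.
Start: joints at [-1.041, 0.385, 0.008, 0, -1.194, -0.259], TCP at [167.205, -602.197, 220.312] pointing down, gripper open.
Joint ranges: [-3.14, 3.14], [-1.21, 2.06], [-1.07, 1.41], [-3.16, 2.05], [-2.99, -0.16], [-3.1, 3.1]. Speed limits (rad/s): [2.79, 2.79, 3.14, 3.14, 3.14, 3.14].

INTERFACE

Orientations are given as a unit quaternion [x, y, z, w].
In Python, from bench import arm gives the robot as it stands.
- The arm moves only by the shell command python3 -m pendant 'ROWS'. ROWS is JSON, a list of rows, each a list of 7 numbers: the shift along the tool's x, y, z in m, then the turn, a rotation vector about the tool's x, y, z in degrees, then the finger opening in m, from 0 to 0.0854. In form: [[x, y, z, wx, wy, wz, fingers], ...]. A call has 1 to 12 rows; each row shifts and turns the commanded pose from where the row before left it, along the tool's axes as they then stand; what a row does not reach is not made up. A row lasts 1/10 s, in which the tool goes at most 50 mm and 8.59 degrees, less where a joint would pass 70% of its speed; a pose out of reach is approached as far as the arm can. A call is refused whole if a number of a shift passes 0.05 or a number of a turn 8.59, either way. A call with a gripper value outside its range is refused whole. The fingers move at their own pace and stop on an object; the grip force is fixed at half the most. Time passes only in rows, so rows that do not move let the fingers close. It gives the time, the measured TCP pose, the force, the opening and the grip force at its end, in the units of the state.
- arm.read_state(): the state, without advancing time (a new reading comes with each control period).
- arm.get_image(name): name is "scene" or "top" or "wrist"; returns a dict with "image" (480x640x3 uint8, red, green, blue), "fx", "fy", "cx", "cy" (pixels), "k1" (the pictures are not rectified: a ray, as slopes to the right and down, at radius r is drawn at 1 + k1 r^2 times it, then the intrinsics apply), "xyz" and "rotation" of the camera in the world. Camera axes: x right, y down, z forward; pixel columns grow to the right and rows downward; lengths in mm; the calibration is good to about 2 mm. A picture is of the moment at which its call begins. There is no depth.
- arm.job_done(): hands the job in; it is judged then, once.
The state is a dict: "clock": time; "joints": joint angles; "joint_vel": joint speeds; "joint_efforts": joint torques, N m; "position": TCP position; "ee_rot": TCP orientation; "contact_force": force on the tool from outside, world axes, zero at the start; "wrist_torque": the same for the moment, N m; "gripper_width": finger opening in mm; "grasp_force": force on a finger pad.
Only numpy, scipy, OpenCV 4.12 (cv2) and the standard library are available. Lean on these libraries where they do the work, as an engineer would, in place of code of your own. Each camera call takes 0.05 s, during which the arm holds its last target. There are 200 camera calls.

## Working session

There is one attempt and no reset: what is moved stays moved. The work goes in short steps, Python scripts to look and compute and a shell command to move; the robot and the scene stay as the last step left them, time stands still between calls to the robot, and variables do not carry over. Pictures are saved under pics/ and viewed, at most 14 in all, crops included, and the job is handed in when it is done.

```bash
mkdir -p pics; ls; cat > h.py <<'E'
import numpy as np, cv2, pickle
from bench import arm
def grab(name,tag):
    d=arm.get_image(name); im=np.asarray(d["image"]); cv2.imwrite(f"pics/{tag}.png",im[:,:,::-1]); pickle.dump(d,open(f"pics/{tag}.pkl","wb")); return d
def load(tag): return pickle.load(open(f"pics/{tag}.pkl","rb"))
def ray(d,u,v):
    x=(u-d["cx"])/d["fx"]; y=(v-d["cy"])/d["fy"]; rd=np.hypot(x,y); r=rd
    for _ in range(30): r=rd/(1+d["k1"]*r*r)
    s=r/rd if rd>0 else 1
    R=np.array(d["rotation"]).reshape(3,3); w=R@np.array([x*s,y*s,1.]); return np.array(d["xyz"],float),w/np.linalg.norm(w)
def onz(d,u,v,z):
    o,w=ray(d,u,v); return (o+w*(z-o[2])/w[2])
def tri(rs):
    A=np.zeros((3,3));b=np.zeros(3)
    for o,w in rs:
        P=np.eye(3)-np.outer(w,w);A+=P;b+=P@o
    p=np.linalg.solve(A,b); return p,[float(np.linalg.norm((np.eye(3)-np.outer(w,w))@(p-o))) for o,w in rs]
def proj(d,p):
    R=np.array(d["rotation"]).reshape(3,3); c=R.T@(np.array(p,float)-np.array(d["xyz"])); x,y=c[:2]/c[2]; k=1+d["k1"]*(x*x+y*y)
    return np.array([d["fx"]*x*k+d["cx"],d["fy"]*y*k+d["cy"]])
E
python3 - <<'E'
from h import *
for n in("scene","top","wrist"):
    d=grab(n,n+"0"); print(n,d["xyz"],np.round(d["rotation"],3).tolist(),d["fx"],d["cx"],d["cy"],d["k1"])
print(arm.read_state())
E
```

```text
pics
scene [514.85063205 367.05516838 849.11022974] [-0.013, 0.962, -0.271, 0.0] 561.395433511309 322.6771196380764 236.68412323382947 -0.06192132970940894
top [ 362.29795931 -109.85843842  987.79431308] [0.706, -0.703, 0.06, -0.06] 470.05565763949596 313.63847236804713 240.2001809701185 0.0027701649930980837
wrist [ 103.59062304 -620.11553291  372.56750698] [0.599, 0.789, 0.107, 0.08] 399.6381289927942 327.7363537349963 242.46504668998583 -0.05655590896529753
{'clock': 0.15, 'joints': array([-1.04137978e+00,  3.85390794e-01,  6.93272802e-03, -2.98215845e-04,
       -1.19398522e+00, -2.58584769e-01]), 'joint_vel': array([ 0.00010696, -0.00290249,  0.0067871 , -0.00015666, -0.00086711,
        0.00126049]), 'joint_efforts': array([ 4.01273355e-04, -3.92677188e+01,  1.88582253e+01,  4.18856129e+00,
       -3.43441367e-03, -5.08785334e-06]), 'position': array([ 167.07886868, -601.78715721,  219.47155845]), 'ee_rot': array([-1.34947882e-01,  9.90852346e-01,  8.13590413e-04, -1.88139051e-04]), 'contact_force': array([-0.62480918,  0.5423359 , -0.6458651 ]), 'wrist_torque': array([-0.00615218,  0.03868155, -0.02622309]), 'grasp_force': 0.0, 'gripper_width': 85.23685916625324}
```

View pics/top0.png

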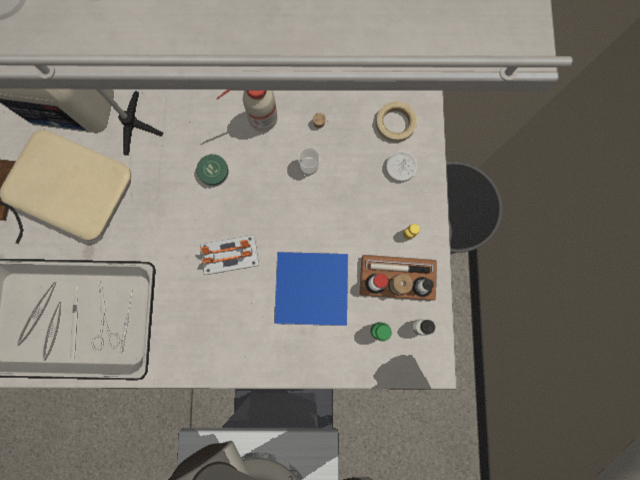

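View pics/scene0.png

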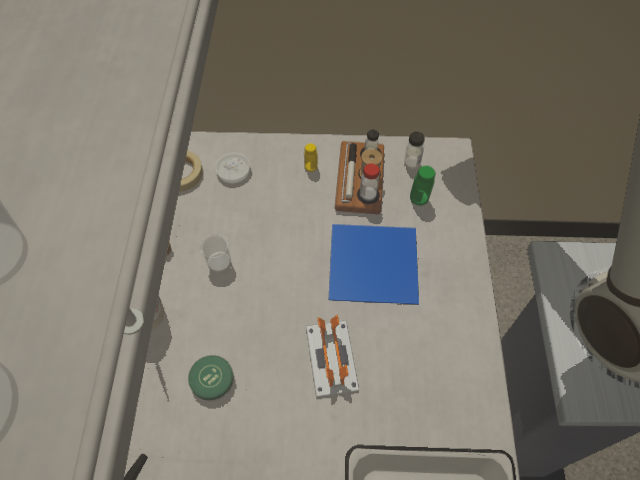

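The top view shows the stand at (398,278), with the red vial at (377,283), spool at (401,285) and black vial at (423,287). The mat is at (312,289) and the clip at (230,255).

Black-capped candidates are the one on the stand at (423,287) and a bigger one off the stand at (425,327). The one on the stand fits because it is the smaller. I'll confirm that in an enlarged crop.

```bash
sed -i 's/np.array(d\["rotation"\]).reshape(3,3)/Rotation.from_quat(d["rotation"]).as_matrix()/; 1a from scipy.spatial.transform import Rotation' h.py
python3 - <<'E'
from h import *
t=cv2.imread("pics/top0.png");s=cv2.imread("pics/scene0.png")
a=cv2.resize(t[245:345,350:450],(400,400),interpolation=cv2.INTER_CUBIC)
b=cv2.resize(s[125:225,330:430],(400,400),interpolation=cv2.INTER_CUBIC)
c=cv2.resize(t[230:280,195:265],(420,300)[:2],interpolation=cv2.INTER_CUBIC)[:200]
cv2.imwrite("pics/crop1.png",np.hstack([a,b]))
d=load("top0");e=load("scene0")
print(onz(d,312,289,3),onz(e,375,264,3),onz(d,230,255,8),onz(e,332,359,8))
def mask(im,f):
    hsv=cv2.cvtColor(im,cv2.COLOR_BGR2HSV);return f(hsv)
for n,dd,im in(("top",d,t),("scene",e,s)):
    hsv=cv2.cvtColor(im,cv2.COLOR_BGR2HSV)
    m=cv2.inRange(hsv,(100,150,60),(125,255,255));c=max(cv2.findContours(m,0,2)[0],key=cv2.contourArea)
    print(n,"mat",cv2.minAreaRect(c),[onz(dd,*p,3).round(1).tolist() for p in cv2.boxPoints(cv2.minAreaRect(c))])
    m=cv2.inRange(hsv,(4,170,100),(14,255,255));
    for c in cv2.findContours(m,0,2)[0]:
        if cv2.contourArea(c)>8: print(" orange",np.round(cv2.minAreaRect(c)[0]),cv2.contourArea(c))
    m=cv2.inRange(hsv,(0,60,40),(18,220,170));c=max(cv2.findContours(cv2.morphologyEx(m,3,np.ones((5,5))),0,2)[0],key=cv2.contourArea)
    print(" stand",cv2.minAreaRect(c),[onz(dd,*p,20).round(1).tolist() for p in cv2.boxPoints(cv2.minAreaRect(c))])
E
```

```text
[ 428.66102889 -106.06165915    3.        ] [430.98991708 -98.78999719   3.        ] [498.9839322  66.7249546   8.       ] [502.05797957  74.36070988   8.        ]
top mat ((310.865478515625, 288.343505859375), (70.5005874633789, 70.11184692382812), 1.5911403894424438) [[359.7, -29.3, 3.0], [505.8, -30.8, 3.0], [502.1, -179.9, 3.0], [356.2, -174.7, 3.0]]
 orange [208. 260.] 10.5
 orange [246. 253.] 12.5
 orange [205. 250.] 24.5
 orange [244. 243.] 19.0
 stand ((398.2065124511719, 277.1604919433594), (76.41634368896484, 40.40237808227539), 4.159642219543457) [[416.6, -201.7, 20.0], [499.9, -208.8, 20.0], [488.9, -366.7, 20.0], [405.9, -357.3, 20.0]]
scene mat ((374.95361328125, 264.0206298828125), (87.54596710205078, 74.69561004638672), 2.602562189102173) [[507.8, -29.9, 3.0], [504.6, -176.8, 3.0], [348.0, -173.1, 3.0], [363.1, -26.6, 3.0]]
 orange [326. 357.] 16.5
 orange [341. 358.] 67.5
 orange [335. 321.] 37.5
 stand ((323.927490234375, 104.05384063720703), (247.28858947753906, 42.757144927978516), 2.5113632678985596) [[774.6, -406.1, 20.0], [788.5, -527.9, 20.0], [268.8, -512.6, 20.0], [284.1, -392.9, 20.0]]
```

View pics/crop1.png

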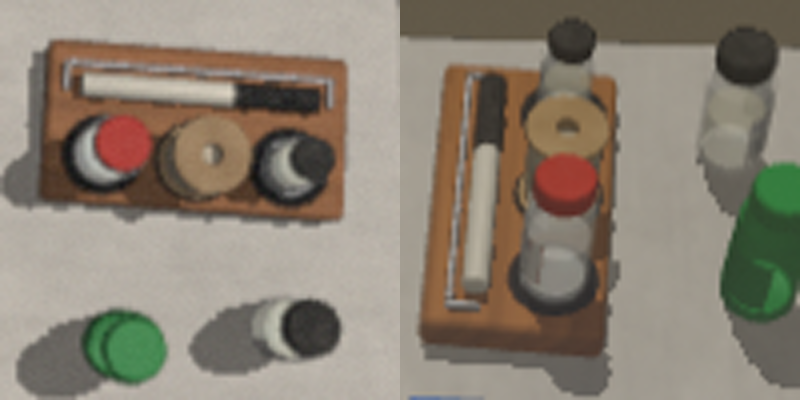

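View pics/wrist0.png

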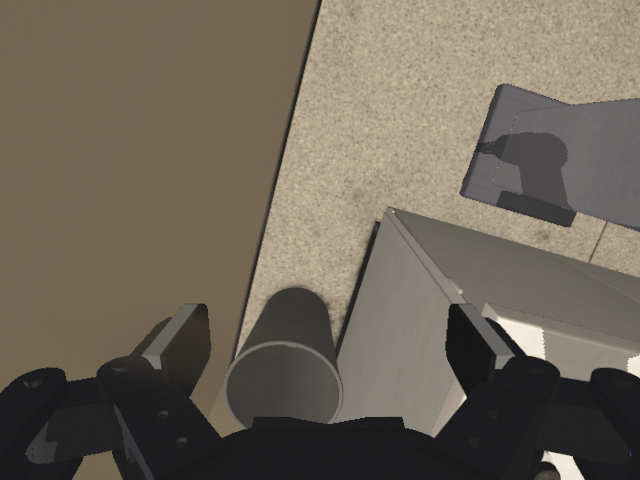

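The crop shows the black vial on the stand at crop (312,155), clearly smaller than the loose black-capped one at crop (310,328), so the stand one is meant. Disc order from +y to -y is red, spool, black. Next I'll work out the wrist camera mounting and the moves to a viewing pose.

```bash
cat >> h.py <<'E'
def tool():
    s=arm.read_state(); return np.array(s["position"]),Rotation.from_quat(s["ee_rot"]).as_matrix()
def rel(p,yaw=None):
    """shift in tool axes (m) to TCP target p, turn about tool z (deg) to bring tool y to world heading yaw"""
    P,R=tool(); d=R.T@(np.array(p)-P)/1000
    h=np.degrees(np.arctan2(R[1,1],R[0,1])); 
    t=None if yaw is None else -((yaw-h+180)%360-180)
    print("tcp",P.round(1),"tilt",np.round(np.degrees(np.arccos(-R[2,2])),2),"head",round(h,2),"shift",d.round(4),"turn",t)
E
python3 - <<'E'
from h import *
d=load("wrist0");P,R=tool();C=Rotation.from_quat(d["rotation"]).as_matrix()
print("cam in tool",R.T@(np.array(d["xyz"])-P),"\n",(R.T@C).round(3))
rel([436,-300,220],175.9)
E
```

```text
cam in tool [  66.10084863   -0.42774586 -153.08674336] 
 [[ 0.001 -0.964 -0.265]
 [ 1.     0.001  0.001]
 [-0.001 -0.265  0.964]]
tcp [ 167.1 -601.8  219.5] tilt 0.1 head 105.51 shift [-3.398e-01  2.189e-01 -2.000e-04] turn -70.38878954878948
```

```bash
python3 - <<'E'
from h import *
rel([436,-330,300],175.9)
E
python3 -m pendant '[[-0.033,0.020,-0.008,0,0,0,0.06],[-0.033,0.020,-0.008,0,0,0,0.06],[-0.033,0.020,-0.008,0,0,0,0.06],[-0.033,0.020,-0.008,0,0,0,0.06],[-0.033,0.020,-0.008,0,0,0,0.06],[-0.033,0.020,-0.008,0,0,0,0.06],[-0.033,0.020,-0.008,0,0,0,0.06],[-0.033,0.020,-0.008,0,0,0,0.06],[-0.033,0.020,-0.008,0,0,0,0.06],[-0.033,0.020,-0.008,0,0,0,0.06]]'
python3 -m pendant '[[0,0,0,0,0,-7.82,0.06],[0,0,0,0,0,-7.82,0.06],[0,0,0,0,0,-7.82,0.06],[0,0,0,0,0,-7.82,0.06],[0,0,0,0,0,-7.82,0.06],[0,0,0,0,0,-7.82,0.06],[0,0,0,0,0,-7.82,0.06],[0,0,0,0,0,-7.82,0.06],[0,0,0,0,0,-7.82,0.06],[0,0,0,0,0,0,0.06],[0,0,0,0,0,0,0.06]]'
python3 - <<'E'
from h import *
rel([436,-330,300],175.9)
grab("wrist","w1")
E
```

```text
tcp [ 167.1 -601.8  219.5] tilt 0.1 head 105.51 shift [-0.3318  0.1901 -0.0803] turn -70.38878954878948
clock: 1.15
position: [432.4, -319.7, 300.5]
ee_rot: [-0.135, 0.991, 0.0, -0.0]
contact_force: [1.1, -0.2, -0.5]
gripper_width: 60.1
grasp_force: 0.0
clock: 2.25
position: [431.6, -321.1, 300.1]
ee_rot: [-0.68, 0.733, 0.0, -0.0]
contact_force: [-0.1, 0.1, -0.1]
gripper_width: 60.2
grasp_force: 0.0
tcp [ 431.6 -321.1  300.1] tilt 0.03 head 175.73 shift [ 0.0085 -0.0051  0.0001] turn -0.16723400524509202
```

View pics/w1.png

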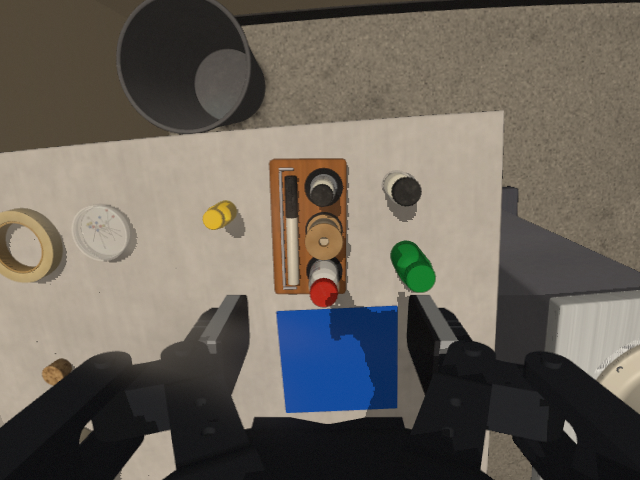

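The wrist view shows the stand at (308,226), with black (322,190), spool (323,240) and red (323,293). The pen is at (291,232) with its black end towards -y. Next come more wrist views, of the stand from a second place and of the clip from two places.

```bash
python3 -m pendant '[[-0.03,0,0,0,0,0,0.06],[-0.03,0,0,0,0,0,0.06],[0,0,0,0,0,0,0.06],[0,0,0,0,0,0,0.06]]'; python3 -c "
from h import *
grab('wrist','w2')"
python3 -m pendant '[[-0.04,-0.006,0,0,0,0,0.06],[-0.04,-0.006,0,0,0,0,0.06],[-0.04,-0.006,0,0,0,0,0.06],[-0.04,-0.006,0,0,0,0,0.06],[-0.04,-0.006,0,0,0,0,0.06],[-0.04,-0.006,0,0,0,0,0.06],[0,0,0,0,0,0,0.06],[0,0,0,0,0,0,0.06]]'; python3 -c "
from h import *
grab('wrist','w3')"
python3 -m pendant '[[-0.035,-0.035,0,0,0,0,0.06],[-0.025,-0.035,0,0,0,0,0.06],[0,0,0,0,0,0,0.06],[0,0,0,0,0,0,0.06]]'; python3 - <<'E'
from h import *
grab('wrist','w4');rel([0,0,0],175.9)
i=[cv2.imread(f"pics/{t}.png") for t in("w2","w3","w4")]
c=lambda im,x0,x1,y0,y1:cv2.resize(im[y0:y1,x0:x1],None,fx=2,fy=2)
cv2.imwrite("pics/m1.png",np.hstack([cv2.resize(x,(400,300)) for x in i[1:]]))
d=load("w2")
print([proj(load(t),[501,70,40]).round() for t in("w3","w4")], proj(d,[453,-284,20]))
cv2.imwrite("pics/m2.png",cv2.resize(i[0][190:430,200:440],(600,600),interpolation=2))
E
```

```text
clock: 2.7
position: [436.1, -261.0, 300.6]
ee_rot: [-0.681, 0.732, -0.0, 0.0]
contact_force: [0.3, 0.3, 0.3]
gripper_width: 60.2
grasp_force: 0.0
clock: 3.55
position: [489.4, -24.4, 300.0]
ee_rot: [-0.681, 0.732, 0.0, -0.0]
contact_force: [-0.1, 0.3, 0.0]
gripper_width: 59.7
grasp_force: 0.0
clock: 4.0
position: [563.5, 29.2, 299.2]
ee_rot: [-0.681, 0.733, 0.0, -0.001]
contact_force: [-0.2, 0.0, 0.7]
gripper_width: 60.1
grasp_force: 0.0
tcp [562.9  28.9 299.8] tilt 0.08 head 175.78 shift [0.07   0.5589 0.3006] turn -0.12129738002136037
[array([324., 285.]), array([389., 233.])] [311.71855648 176.40167781]
```

View pics/m1.png

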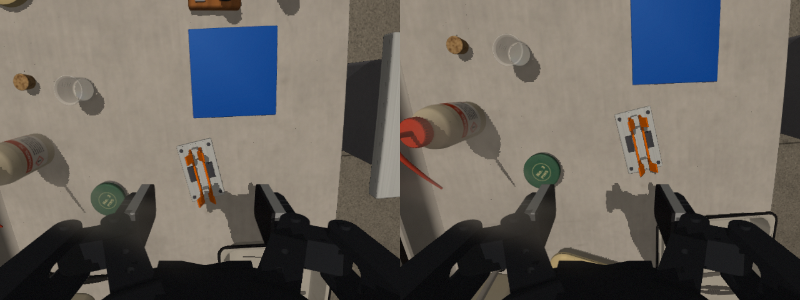

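View pics/m2.png

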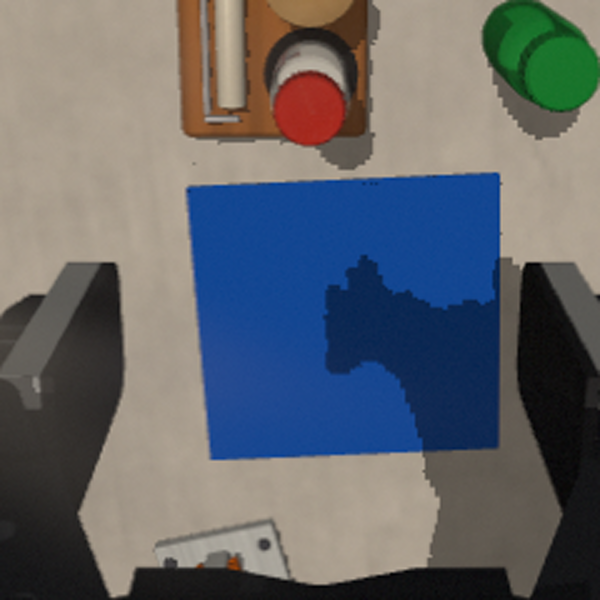

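Views w3 and w4 show the clip at about (320,278) and (384,230) in full-size pixels. View w2 shows the red cap at (324,233) and the mat. Now to measure them with masks and rays.

```bash
python3 - <<'E'
from h import *
V={t:(load(t),cv2.imread(f"pics/{t}.png")) for t in("w1","w2","w3","w4","top0")}
def cm(t,box,lo,hi,op=3):
    d,im=V[t];x0,x1,y0,y1=box;hsv=cv2.cvtColor(im,40)
    m=np.zeros(im.shape[:2],np.uint8);m[y0:y1,x0:x1]=cv2.inRange(hsv,lo,hi)[y0:y1,x0:x1]
    c=max(cv2.findContours(m,0,2)[0],key=cv2.contourArea);return m,c
def red(t,box):
    m,c=cm(t,box,(170,120,60),(180,255,255));d,im=V[t];hsv=cv2.cvtColor(im,40)
    m2=cv2.inRange(hsv,(0,190,90),(4,255,255));m[box[2]:box[3],box[0]:box[1]]|=m2[box[2]:box[3],box[0]:box[1]]
    c=max(cv2.findContours(m,0,2)[0],key=cv2.contourArea);e=cv2.minEnclosingCircle(c);return e
rs=[]
for t,b in(("w1",(290,360,255,320)),("w2",(290,360,200,260)),("top0",(355,400,265,300))):
    e=red(t,b);print(t,e,onz(V[t][0],*e[0],93).round(1));rs.append(ray(V[t][0],*e[0]))
print("red tri w1w2",tri(rs[:2]),"all",tri(rs))
# stand: brown
for t,b in(("w1",(255,365,145,305)),("top0",(350,450,245,310))):
    m,c=cm(t,b,(3,90,40),(15,220,200))
    x0,x1,y0,y1=b;h=cv2.convexHull(c)
    q=cv2.approxPolyDP(h,5,True)[:,0];print(t,"stand",q.tolist(),[onz(V[t][0],*p,20).round(1)[:2].tolist() for p in q])
# clip orange
for t,b in(("w3",(280,360,215,335)),("w4",(340,430,165,290))):
    d,im=V[t];hsv=cv2.cvtColor(im,40);m=cv2.inRange(hsv,(5,170,100),(15,255,255))
    k=np.zeros_like(m);x0,x1,y0,y1=b;k[y0:y1,x0:x1]=m[y0:y1,x0:x1]
    pts=cv2.findNonZero(k);r=cv2.minAreaRect(pts);print(t,"orange",r)
for t in("w2","w3","w4"):
    m,c=cm(t,(0,640,0,480),(100,150,40),(125,255,255));q=cv2.approxPolyDP(cv2.convexHull(c),6,True)[:,0];print(t,"mat",[onz(V[t][0],*map(float,p),3).round(1)[:2].tolist() for p in q])
a=cv2.resize(V["w3"][1][215:335,275:375],(400,480),interpolation=2);b=cv2.resize(V["w4"][1][165:285,335:435],(400,480),interpolation=2)
cv2.imwrite("pics/clip.png",np.hstack([a,b]))
cv2.imwrite("pics/st1.png",cv2.resize(V["w1"][1][150:310,255:365],None,fx=3.7,fy=3.7,interpolation=2)[:600])
E
```

```text
Traceback (most recent call last):
ValueError: max() iterable argument is empty
```

```bash
cat > meas.py <<'E'
from h import *
V={t:(load(t),cv2.imread(f"pics/{t}.png")) for t in("w1","w2","w3","w4","top0")}
def cm(t,box,*rngs):
    d,im=V[t];x0,x1,y0,y1=box;hsv=cv2.cvtColor(im,40)
    m=np.zeros(im.shape[:2],np.uint8)
    for lo,hi in rngs: m[y0:y1,x0:x1]|=cv2.inRange(hsv,lo,hi)[y0:y1,x0:x1]
    cs=cv2.findContours(m,0,2)[0]
    return m,max(cs,key=cv2.contourArea)
E
python3 - <<'E'
from meas import *
rs=[]
for t,b in(("w1",(290,360,255,320)),("w2",(290,360,200,260)),("top0",(355,400,265,300))):
    m,c=cm(t,b,((170,150,60),(180,255,255)),((0,190,90),(4,255,255)));e=cv2.minEnclosingCircle(c)
    print(t,e,onz(V[t][0],*e[0],93).round(1));rs.append(ray(V[t][0],*e[0]))
print("red tri w1w2",tri(rs[:2]),"all",tri(rs))
for t,b in(("w1",(255,365,145,305)),("top0",(350,450,245,310))):
    m,c=cm(t,b,((3,90,40),(15,220,200)))
    q=cv2.approxPolyDP(cv2.convexHull(c),5,True)[:,0].astype(float);print(t,"stand",q.tolist(),[onz(V[t][0],*p,20).round(1)[:2].tolist() for p in q])
for t,b in(("w3",(280,360,215,335)),("w4",(340,430,165,290))):
    m,c=cm(t,b,((5,170,100),(15,255,255)));print(t,"orange",cv2.minAreaRect(cv2.findNonZero(m)))
for t in("w2","w3","w4"):
    m,c=cm(t,(0,640,0,480),((100,150,40),(125,255,255)));q=cv2.approxPolyDP(cv2.convexHull(c),6,True)[:,0].astype(float);print(t,"mat",[onz(V[t][0],*p,3).round(1)[:2].tolist() for p in q])
a=cv2.resize(V["w3"][1][215:335,275:375],(400,480),interpolation=2);b=cv2.resize(V["w4"][1][165:285,335:435],(400,480),interpolation=2)
cv2.imwrite("pics/clip.png",np.hstack([a,b]))
cv2.imwrite("pics/st1.png",cv2.resize(V["w1"][1][150:310,255:365],None,fx=3.7,fy=3.7,interpolation=2)[:600])
E
```

```text
w1 ((323.39642333984375, 291.96612548828125), 14.125271797180176) [ 442.7 -239.9   93. ]
w2 ((323.5769348144531, 233.1923065185547), 14.424450874328613) [ 442.7 -238.3   93. ]Traceback (most recent call last):
  File "<stdin>", line 4, in <module>
  File "meas.py", line 8, in cm
    return m,max(cs,key=cv2.contourArea)
             ~~~^^^^^^^^^^^^^^^^^^^^^^^^
ValueError: max() iterable argument is empty
```

```bash
python3 - <<'E'
from meas import *
print(cv2.cvtColor(V["top0"][1],40)[281,380],cv2.cvtColor(V["top0"][1],40)[262,365])
rs=[]
for t,b in(("w1",(290,360,255,320)),("w2",(290,360,200,260)),("top0",(355,400,265,300))):
    m,c=cm(t,b,((170,120,60),(180,255,255)),((0,160,90),(4,255,255)));e=cv2.minEnclosingCircle(c)
    print(t,e,onz(V[t][0],*e[0],93).round(1));rs.append(ray(V[t][0],*e[0]))
print("red tri w1w2",tri(rs[:2]),"all",tri(rs))
for t,b in(("w1",(255,365,145,305)),("top0",(350,450,245,310))):
    m,c=cm(t,b,((3,90,40),(15,220,200)))
    q=cv2.approxPolyDP(cv2.convexHull(c),5,True)[:,0].astype(float);print(t,"stand",q.tolist(),[onz(V[t][0],*p,20).round(1)[:2].tolist() for p in q])
for t,b in(("w3",(280,360,215,335)),("w4",(340,430,165,290))):
    m,c=cm(t,b,((5,170,100),(15,255,255)));print(t,"orange",cv2.minAreaRect(cv2.findNonZero(m)))
for t in("w2","w3","w4"):
    m,c=cm(t,(0,640,0,480),((100,150,40),(125,255,255)));q=cv2.approxPolyDP(cv2.convexHull(c),6,True)[:,0].astype(float);print(t,"mat",[onz(V[t][0],*p,3).round(1)[:2].tolist() for p in q])
a=cv2.resize(V["w3"][1][215:335,275:375],(400,480),interpolation=2);b=cv2.resize(V["w4"][1][165:285,335:435],(400,480),interpolation=2)
cv2.imwrite("pics/clip.png",np.hstack([a,b]))
cv2.imwrite("pics/st1.png",cv2.resize(V["w1"][1][150:310,255:365],None,fx=3.7,fy=3.7,interpolation=2)[:600])
E
```

```text
[  2 164 174] [ 11 105  97]
w1 ((323.5, 292.1666564941406), 14.385653495788574) [ 442.6 -239.7   93. ]
w2 ((323.43927001953125, 233.0951385498047), 14.592804908752441) [ 442.9 -238.4   93. ]
top0 ((380.5, 280.0), 6.576573371887207) [ 440.2 -236.7   93. ]
red tri w1w2 (array([ 443.0112607 , -236.4264142 ,   85.11600034]), [0.07580919601512341, 0.07580919601526831]) all (array([ 442.1735123 , -237.31521112,   87.42387513]), [0.6688700690058477, 0.8952829063989193, 1.5294189354040308])
w1 stand [[344.0, 159.0], [344.0, 292.0], [332.0, 304.0], [276.0, 293.0], [270.0, 161.0]] [[412.2, -359.9], [421.8, -208.0], [436.8, -193.9], [501.0, -212.5], [491.2, -363.7]]
top0 stand [[362.0, 257.0], [434.0, 260.0], [434.0, 299.0], [361.0, 294.0]] [[494.1, -209.7], [488.4, -358.9], [408.1, -355.7], [417.7, -206.6]]
w3 orange ((319.12786865234375, 284.0528564453125), (93.6394271850586, 29.82958221435547), 75.57923126220703)
w4 orange ((388.23529052734375, 232.058837890625), (96.10020446777344, 31.021059036254883), 77.47119140625)
w2 mat [[359.6, -178.3], [362.6, -30.4], [508.9, -33.4], [505.9, -181.1]]
w3 mat [[359.9, -177.3], [362.9, -29.6], [509.7, -32.9], [506.2, -180.7]]
w4 mat [[360.6, -159.7], [363.1, -29.5], [510.9, -33.6], [507.4, -167.4]]
```

View pics/clip.png

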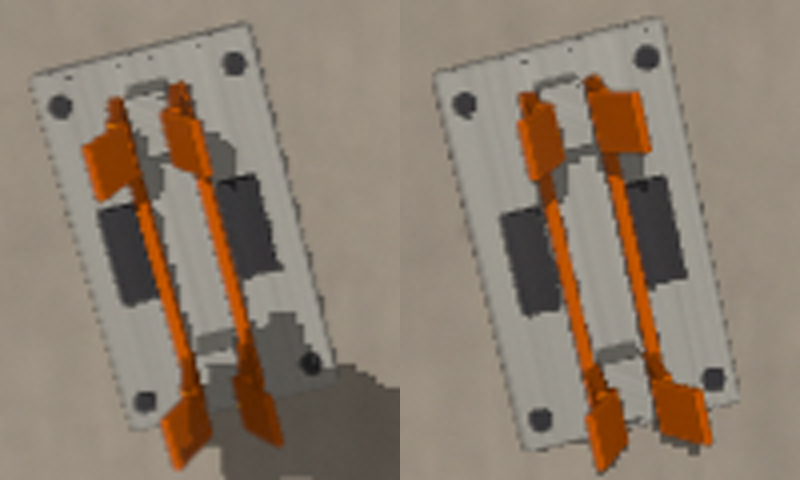

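View pics/st1.png

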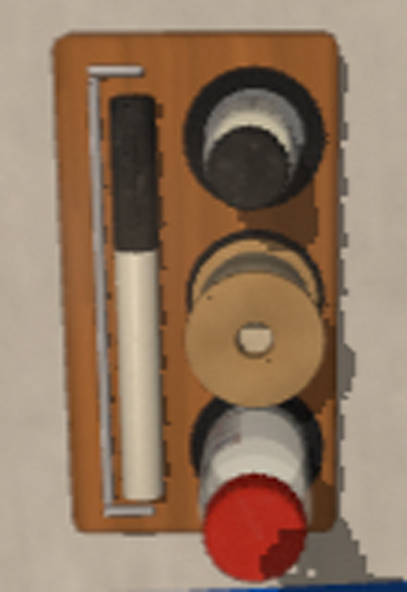

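```bash
python3 - <<'E'
from meas import *
def S(t,o,k,pts,z): 
    return np.array([onz(V[t][0],o[0]+p[0]/k-.3,o[1]+p[1]/k-.3,z)[:2] for p in pts])
for t,o,p in(("w3",(275,215),[(60,106),(234,64),(145,401),(311,363)]),("w4",(335,165),[(64,104),(247,57),(141,419),(313,379)])):
    q=S(t,o,4,p,9);e=q[2]-q[0]+q[3]-q[1];f=q[0]-q[1]+q[2]-q[3]
    print(t,"clip c",q.mean(0).round(1),"yaw",np.degrees(np.arctan2(-e[0],e[1])),np.degrees(np.arctan2(f[1],f[0])),q.round(1).tolist())
R=lambda pts,z:S("w1",(255,150),3.7,pts,z).round(1).tolist()
print("pen",R([(133,96),(142,500)],34),"spooltop",R([(254,340)],70),"blackcap",R([(247,167)],79),"redcap",R([(255,527)],93),"blackdisc",R([(254,137)],20))
print("rail",R([(94,72),(107,512)],24))
# edges of stand top in w1 & top: left edge / far edge
print("corner",R([(56,36),(334,33),(76,530),(340,530)],20))
d=V["top0"][0];s=lambda u,v,z:onz(d,350+u/4-.3,245+v/4-.3,z)[:2].round(1).tolist()
print("top: red",s(123,143,93),"spool",s(211,154,70),"black",s(313,156,79),"pen",s(83,83,34),s(321,100,34),"corners",[s(*p,20) for p in((50,42),(346,62),(341,218),(42,198))])
E
```

```text
w3 clip c [503.8  68.5] yaw 10.186106798089812 9.961400662943493 [[537.7, 25.8], [486.9, 16.9], [520.9, 120.2], [469.9, 111.2]]
w4 clip c [503.9  68.4] yaw 10.175350244964937 10.019042228127367 [[538.0, 25.9], [486.7, 16.5], [520.8, 120.0], [470.0, 111.4]]
pen [[469.3, -347.9], [478.4, -226.7]] spooltop [[439.6, -284.1]] blackcap [[437.6, -332.2]] redcap [[442.5, -239.7]] blackdisc [[436.5, -332.0]]
rail [[480.8, -354.6], [490.9, -219.6]]
corner [[491.2, -365.4], [411.2, -360.2], [501.9, -212.7], [418.8, -206.6]]
top: red [439.3, -236.6] spool [436.1, -282.7] black [434.6, -330.2] pen [474.9, -225.2] [466.7, -346.2] corners [[497.9, -210.1], [488.0, -363.4], [407.7, -357.6], [417.3, -204.9]]
```

Clip: centre (503.8,68.5), yaw 10.1°. Stand: yaw -4.1°. Mat: centre (434,-106).

Averaging the wrist and top views gives these grasp targets:
- red: (441,-238.5)
- spool: (438,-283.5)
- black: (436,-331.3)

Now I'll go above red.

```bash
python3 - <<'E'
from h import *
rel([441,-238.5,160],175.9)
E
```

```text
tcp [562.9  28.9 299.8] tilt 0.08 head 175.78 shift [0.2755 0.1017 0.1401] turn -0.12129738002136037
```

```bash
python3 -m pendant '[[0.039,0.0145,0.010,0,0,0,0.06],[0.039,0.0145,0.020,0,0,0,0.06],[0.039,0.0145,0.020,0,0,0,0.06],[0.039,0.0145,0.020,0,0,0,0.06],[0.039,0.0145,0.020,0,0,0,0.06],[0.039,0.0145,0.025,0,0,0,0.06],[0.0415,0.0147,0.025,0,0,0,0.06],[0,0,0,0,0,-0.1,0.06],[0,0,0,0,0,0,0.06]]'; python3 - <<'E'
from h import *
rel([441,-238.5,65],175.9)
d=grab('wrist','w5'); im=cv2.imread("pics/w5.png")
for p in([441,-238.5,93],[438,-283.5,70],[436,-331.3,79]): cv2.circle(im,tuple(int(x) for x in proj(d,p)),4,(255,255,0),-1)
cv2.imwrite("pics/w5b.png",im)
E
```

```text
clock: 4.95
position: [440.6, -238.3, 161.0]
ee_rot: [-0.681, 0.733, -0.0, -0.0]
contact_force: [0.3, 0.1, -0.2]
gripper_width: 60.3
grasp_force: 0.0
tcp [ 440.6 -238.3  161. ] tilt 0.02 head 175.79 shift [ 0.0001 -0.0004  0.096 ] turn -0.11499642627202888
```

View pics/w5b.png

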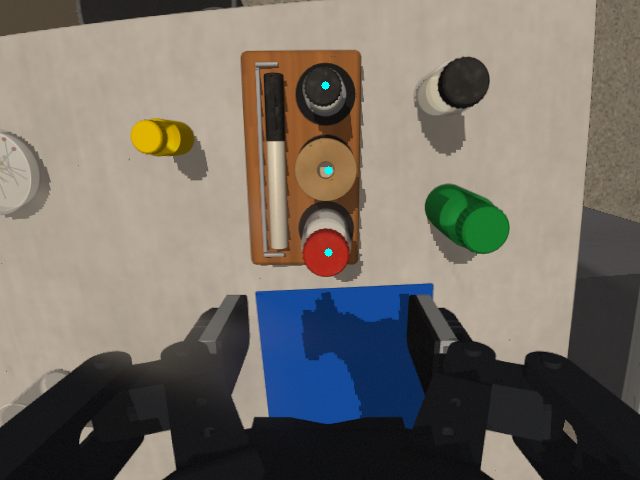

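The marks land on the caps: red (327,252), spool (327,170) and black (324,87). The pads are centred at 328. Descending on red.

```bash
python3 -m pendant '[[0,0,0.025,0,0,0,0.06],[0,0,0.025,0,0,0,0.06],[0,0,0.025,0,0,0,0.06],[0,0,0.021,0,0,0,0.06],[0,0,0,0,0,0,0.06],[0,0,0,0,0,0,0.025],[0,0,0,0,0,0,0.025],[0,0,0,0,0,0,0.025],[0,0,0,0,0,0,0.025],[0,0,0,0,0,0,0.025]]'; python3 - <<'E'
from h import *
rel([469,-61,144],175.9)
E
```

```text
clock: 6.0
position: [443.6, -237.1, 66.5]
ee_rot: [-0.682, 0.731, -0.002, 0.001]
contact_force: [-0.2, 1.5, 6.2]
gripper_width: 25.7
grasp_force: 28.7
tcp [ 443.6 -237.1   66.5] tilt 0.22 head 176.04 shift [-0.1774 -0.0134 -0.0776] turn 0.13529503746082128
```

```bash
python3 -m pendant '[[0,0,0,0,0,0,0.025],[0,0,0,0,0,0,0.025]]'; python3 - <<'E'
from h import *
d=grab('wrist','w6');e=grab('scene','s6');print(arm.read_state()["position"])
a=cv2.imread("pics/w6.png");b=cv2.imread("pics/s6.png")
cv2.imwrite("pics/v6.png",np.hstack([a[80:480,180:480],cv2.resize(b[110:235,310:435],(400,400))]))
E
```

```text
clock: 6.2
position: [443.6, -237.2, 66.5]
ee_rot: [-0.682, 0.731, -0.002, 0.001]
contact_force: [0.4, 0.3, 6.6]
gripper_width: 25.7
grasp_force: 28.7
[ 443.60362141 -237.1675895    66.48758296]
```

View pics/v6.png

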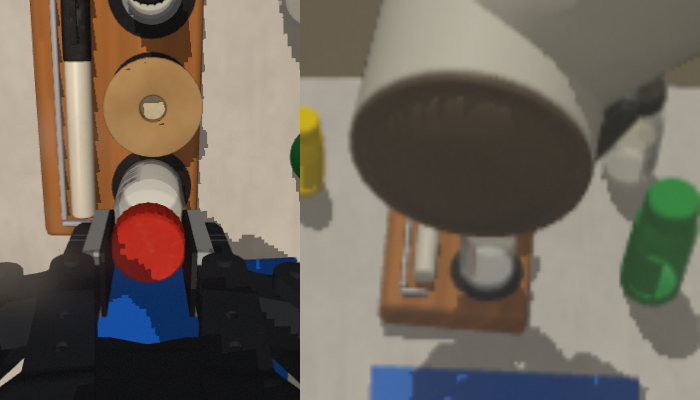

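The pads hold the body around the vial under the cap at crop (150,242). The apparent pad gap (~82 px) matches about 32 mm, so the reported width seems low. Checking where the vial sits before lifting.

```bash
cat > cap.py <<'E'
from h import *
import sys
def redcap(tag,z=93,box=(250,400,200,420)):
    d=load(tag);im=cv2.imread(f"pics/{tag}.png");hsv=cv2.cvtColor(im,40)
    m=cv2.inRange(hsv,(170,120,50),(180,255,255))|cv2.inRange(hsv,(0,160,50),(4,255,255))
    k=np.zeros_like(m);x0,x1,y0,y1=box;k[y0:y1,x0:x1]=m[y0:y1,x0:x1]
    c=max(cv2.findContours(k,0,2)[0],key=cv2.contourArea);e=cv2.minEnclosingCircle(c);return e,onz(d,*e[0],z).round(1)
E
python3 - <<'E'
from cap import *
print(redcap("w5"),redcap("w6"))
E
python3 -m pendant '[[0,0,0,0,0,0,0.02],[0,0,0,0,0,0,0.02],[0,0,-0.01,0,0,0,0.02],[0,0,-0.01,0,0,0,0.02],[0,0,0,0,0,0,0.02]]'
python3 - <<'E'
from cap import *
d=grab("wrist","w7");print(redcap("w7",93+18.5),tool()[0])
E
```

```text
(((325.60205078125, 252.13265991210938), 23.801401138305664), array([ 442.8, -239. ,   93. ])) (((328.227294921875, 322.0544128417969), 39.820472717285156), array([ 444.1, -240.7,   93. ]))
clock: 6.8
position: [443.4, -237.0, 86.4]
ee_rot: [-0.682, 0.731, -0.002, 0.001]
contact_force: [-0.0, -0.0, -0.7]
gripper_width: 24.4
grasp_force: 58.3
(((328.2064514160156, 322.0404052734375), 39.81081008911133), array([ 444. , -239.8,  111.5])) [ 442.82663699 -236.84306873   85.61333876]
```

```bash
python3 -c "
from h import *
rel([469,-61,110],175.9)"
python3 -m pendant '[[0,0,-0.03,0,0,0,0.02],[0,0,-0.03,0,0,0,0.02],[-0.03,-0.002,0,0,0,0,0.02],[-0.035,-0.002,0,0,0,0,0.02],[-0.035,-0.002,0,0,0,0,0.02],[-0.035,-0.002,0,0,0,0,0.02],[-0.03,-0.002,0,0,0,0,0.02],[-0.0125,-0.002,0,0,0,0,0.02],[0,0,0,0,0,0,0.02]]'; python3 -c "
from h import *
rel([469,-61,49.5],175.9)"
```

```text
tcp [ 442.8 -236.8   85.6] tilt 0.13 head 175.99 shift [-0.1772 -0.0139 -0.0244] turn 0.09177225245775844
clock: 7.75
position: [466.8, -59.4, 144.5]
ee_rot: [-0.683, 0.731, 0.0, -0.0]
contact_force: [0.5, -0.1, -0.9]
gripper_width: 24.5
grasp_force: 58.4
tcp [466.8 -59.4 144.5] tilt 0.01 head 176.14 shift [ 0.0014 -0.0023  0.095 ] turn 0.23816824888490373
```

```bash
python3 -m pendant '[[0,0,0.03,0,0,0,0.02],[0,0,0.03,0,0,0,0.02],[0,0,0.025,0,0,0,0.02],[0,0,0.007,0,0,0,0.02],[0,0,0.002,0,0,0,0.02],[0,0,0.001,0,0,0,0.02],[0,0,0,0,0,0,0.02]]'
```

```text
clock: 8.45
position: [467.4, -60.6, 50.6]
ee_rot: [-0.682, 0.731, -0.001, 0.001]
contact_force: [-0.3, 0.3, 0.8]
gripper_width: 24.7
grasp_force: 58.4
```

```bash
python3 -m pendant '[[0,0,0.001,0,0,0,0.02],[0,0,0,0,0,0,0.02]]';python3 -m pendant '[[0,0,0.0005,0,0,0,0.02],[0,0,0,0,0,0,0.02]]'
```

```text
clock: 8.65
position: [467.5, -60.4, 49.7]
ee_rot: [-0.682, 0.731, -0.001, 0.001]
contact_force: [-0.7, -0.4, 4.1]
gripper_width: 24.1
grasp_force: 58.9
clock: 8.85
position: [467.6, -60.4, 49.6]
ee_rot: [-0.682, 0.731, -0.001, 0.001]
contact_force: [-0.9, 0.1, 9.1]
gripper_width: 24.6
grasp_force: 59.6
```

```bash
python3 -m pendant '[[0,0,0,0,0,0,0.04],[0,0,0,0,0,0,0.06],[0,0,0,0,0,0,0.06],[0,0,-0.02,0,0,0,0.06],[0,0,-0.03,0,0,0,0.06],[0,0,-0.03,0,0,0,0.06],[0,0,-0.03,0,0,0,0.06],[0,0,0,0,0,0,0.06]]'; python3 -c "
from h import *
rel([440,-284,155],175.9)
d=grab('wrist','w8')"
```

```text
clock: 9.65
position: [469.4, -60.2, 162.1]
ee_rot: [-0.682, 0.731, -0.003, 0.004]
contact_force: [1.0, 0.2, 0.5]
gripper_width: 60.2
grasp_force: 0.0
tcp [469.4 -60.2 162.1] tilt 0.52 head 176.05 shift [0.2253 0.0139 0.0067] turn 0.14776044858570003
```

```bash
python3 -m pendant '[[0.04,0.0023,0,0,0,0,0.06],[0.04,0.0023,0,0,0,0,0.06],[0.04,0.0023,0,0,0,0,0.06],[0.04,0.0023,0,0,0,0,0.06],[0.04,0.0023,0,0,0,0,0.06],[0.0255,0.0023,0,0,0,0.1,0.06],[0,0,0,0,0,0,0.06],[0,0,0,0,0,0,0.06]]'; python3 -c "
from h import *
rel([440,-284,65],175.9)
d=grab('wrist','w9')"
```

```text
clock: 10.5
position: [436.1, -284.4, 156.7]
ee_rot: [-0.681, 0.733, 0.001, -0.001]
contact_force: [-0.5, 1.0, -0.5]
gripper_width: 60.1
grasp_force: 0.0
tcp [ 436.1 -284.4  156.7] tilt 0.17 head 175.8 shift [-0.0006 -0.0041  0.0917] turn -0.09548350584114473
```

```bash
python3 -m pendant '[[0,-0.004,0.02,0,0,0,0.06],[0,0,0.025,0,0,0,0.06],[0,0,0.025,0,0,0,0.06],[0,0,0.021,0,0,0,0.06],[0,0,0,0,0,0,0.06],[0,0,0,0,0,0,0.03],[0,0,0,0,0,0,0.025],[0,0,0,0,0,0,0.025],[0,0,0,0,0,0,0.025],[0,0,0,0,0,0,0.025]]'; python3 -c "
from h import *
rel([400,-106,145],175.9)"
```

```text
clock: 11.55
position: [441.3, -284.9, 67.7]
ee_rot: [-0.681, 0.732, -0.001, 0.0]
contact_force: [0.3, -0.1, -0.2]
gripper_width: 25.2
grasp_force: 0.0
tcp [ 441.3 -284.9   67.7] tilt 0.07 head 175.89 shift [-0.1754  0.054  -0.0774] turn -0.005189093941510237
```

```bash
python3 - <<'E'
from h import *
d=grab('wrist','w10');e=grab('top','t10')
a=cv2.imread("pics/w10.png");b=cv2.imread("pics/t10.png")
cv2.imwrite("pics/v10.png",np.hstack([a[80:480,180:480],cv2.resize(b[220:345,275:450],(500,357),interpolation=2)[:,:,:] if 0 else cv2.resize(b[230:330,290:415],(500,400),interpolation=2)]))
E
```

```text
(no output)
```

View pics/v10.png

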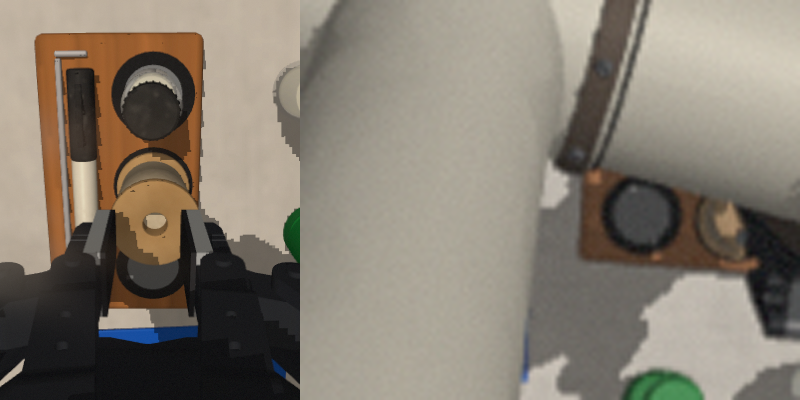

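```bash
python3 - <<'E'
from h import *
d=load('w10');P,R=tool()
print("spool",onz(d,335,302,70),"w9?",P)
C=Rotation.from_quat(d["rotation"]).as_matrix()
print("cam in tool",R.T@(np.array(d["xyz"])-P))
for off in ([0,0,6],[11,-16,6],[11,16,6],[-11,-16,6],[-11,16,6],[11,-16,25],[11,16,25],[-11,-16,25],[-11,16,25]):
    print(off,(proj(d,P+R@np.array(off,float))-[180,80]).round())
print(arm.read_state()["gripper_width"],arm.read_state()["grasp_force"])
E
```

```text
spool [ 439.34205887 -285.08810944   70.        ] w9? [ 441.18183816 -284.86788144   67.45597542]
cam in tool [  67.152732     -1.12492606 -153.51749023]
[0, 0, 6] [150. 215.]
[11, -16, 6] [113. 190.]
[11, 16, 6] [188. 190.]
[-11, -16, 6] [114. 238.]
[-11, 16, 6] [187. 238.]
[11, -16, 25] [116. 177.]
[11, 16, 25] [184. 177.]
[-11, -16, 25] [117. 220.]
[-11, 16, 25] [183. 220.]
25.032322077270145 0.0
```

```bash
python3 - <<'E'
import cv2
a=cv2.imread("pics/w10.png")
cv2.imwrite("pics/v10b.png",cv2.resize(a[240:400,260:400],(700,600)[:2] if 0 else (525,600),interpolation=2))
E
```

```text
(no output)
```

View pics/v10b.png

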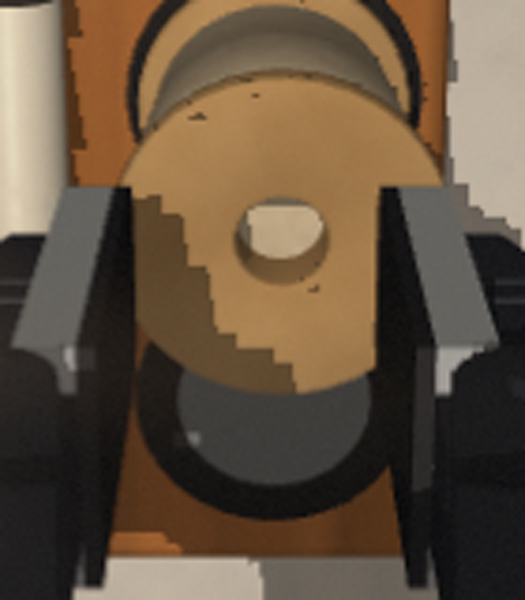

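```bash
python3 -m pendant '[[0,0,0,0,0,0,0.02],[0,0,0,0,0,0,0.02]]'; python3 -c "
from h import *
grab('wrist','w11')"
```

```text
clock: 11.85
position: [441.0, -284.8, 67.1]
ee_rot: [-0.681, 0.732, 0.0, -0.0]
contact_force: [0.2, 0.6, -0.7]
gripper_width: 20.2
grasp_force: 0.0
```

Working through the geometry:
- In w10 the inner tip corners sit at rows ~290 and ~66 px apart. That gives 24 mm, matching the reading, at about 134 mm below the camera.
- So the fingertips are about 19 mm **behind** the reported TCP, not 25 mm ahead. That explains the 28 mm cap grip on red and the miss over the spool.

I'll open and go down in small steps, watching the force.

```bash
python3 -m pendant '[[0,0,0,0,0,0,0.06],[0,0,0,0,0,0,0.06],[0,0,0,0,0,0,0.06],[0,0,0,0,0,0,0.06]]';python3 -m pendant '[[0,0,0.005,0,0,0,0.06],[0,0,0,0,0,0,0.06]]';python3 -m pendant '[[0,0,0.004,0,0,0,0.06],[0,0,0,0,0,0,0.06]]';python3 -m pendant '[[0,0,0.003,0,0,0,0.06],[0,0,0,0,0,0,0.06]]'; python3 -c "
from h import *
grab('wrist','w12');print(tool()[0])"
```

```text
clock: 12.3
position: [441.1, -284.8, 67.1]
ee_rot: [-0.681, 0.732, 0.0, -0.0]
contact_force: [-0.1, 0.9, 0.9]
gripper_width: 60.0
grasp_force: 0.0
clock: 12.5
position: [440.5, -284.6, 61.4]
ee_rot: [-0.681, 0.732, 0.001, -0.0]
contact_force: [-0.3, 0.4, -0.3]
gripper_width: 59.6
grasp_force: 0.0
clock: 12.7
position: [440.7, -284.6, 57.5]
ee_rot: [-0.681, 0.732, 0.001, -0.0]
contact_force: [0.1, 0.2, -0.1]
gripper_width: 59.8
grasp_force: 0.0
clock: 12.9
position: [440.9, -284.7, 54.7]
ee_rot: [-0.681, 0.732, 0.0, -0.0]
contact_force: [-0.2, 0.9, -0.1]
gripper_width: 59.9
grasp_force: 0.0
[ 440.90962225 -284.73351987   54.88330891]
```

```bash
python3 -m pendant '[[0,0,0.008,0,0,0,0.06],[0,0,0,0,0,0,0.06]]';python3 -m pendant '[[0,0,0.008,0,0,0,0.06],[0,0,0,0,0,0,0.06]]';python3 -m pendant '[[0,0,0.008,0,0,0,0.06],[0,0,0,0,0,0,0.06]]'; python3 -m pendant '[[0,0,0,0,0,0,0.03],[0,0,0,0,0,0,0.03],[0,0,0,0,0,0,0.03],[0,0,0,0,0,0,0.03],[0,0,0,0,0,0,0.03],[0,0,0,0,0,0,0.03]]'; python3 -c "
from h import *
grab('wrist','w13');print(tool()[0])"
```

```text
clock: 13.15
position: [440.3, -284.5, 46.1]
ee_rot: [-0.681, 0.732, 0.001, -0.0]
contact_force: [1.0, -0.8, 0.3]
gripper_width: 60.1
grasp_force: 0.0
clock: 13.35
position: [440.3, -284.5, 38.0]
ee_rot: [-0.681, 0.732, 0.001, -0.0]
contact_force: [0.1, 0.4, -0.6]
gripper_width: 59.9
grasp_force: 0.0
clock: 13.55
position: [440.3, -284.5, 30.0]
ee_rot: [-0.681, 0.732, 0.001, -0.0]
contact_force: [0.2, 0.4, 0.6]
gripper_width: 60.0
grasp_force: 0.0
clock: 14.15
position: [441.4, -284.9, 31.4]
ee_rot: [-0.681, 0.732, -0.0, 0.0]
contact_force: [-0.5, -0.3, 2.4]
gripper_width: 36.1
grasp_force: 60.0
[ 441.35332695 -284.87550943   31.40325549]
```

Spool gripped at width 36.1, 60 N. Carrying it to the mat at (400,-106).

```bash
python3 -m pendant '[[0,0,-0.02,0,0,0,0.03],[0,0,-0.03,0,0,0,0.03],[0,0,-0.03,0,0,0,0.03],[-0.03,0.009,0,0,0,0,0.03],[-0.03,0.009,0,0,0,0,0.03],[-0.03,0.009,0,0,0,0,0.03],[-0.03,0.009,0,0,0,0,0.03],[-0.03,0.009,0,0,0,0,0.03],[-0.025,0.009,0,0,0,0,0.03],[0,0,0,0,0,0,0.03],[0,0,0,0,0,0,0.03]]'; python3 -c "
from h import *
rel([400,-106,15],175.9)"
```

```text
clock: 15.3
position: [399.6, -106.0, 111.1]
ee_rot: [-0.682, 0.731, 0.0, 0.0]
contact_force: [0.2, -0.8, -0.3]
gripper_width: 36.4
grasp_force: 60.0
tcp [ 399.6 -106.   111.1] tilt 0.0 head 175.98 shift [ 0.     -0.0004  0.0961] turn 0.08491376805636719
```

```bash
python3 -m pendant '[[0,0,0.03,0,0,0,0.03],[0,0,0.03,0,0,0,0.03],[0,0,0.025,0,0,0,0.03],[0,0,0.008,0,0,0,0.03],[0,0,0.002,0,0,0,0.03],[0,0,0,0,0,0,0.03]]'; python3 -m pendant '[[0,0,0.001,0,0,0,0.03],[0,0,0,0,0,0,0.03]]'; python3 -m pendant '[[0,0,0.001,0,0,0,0.03],[0,0,0,0,0,0,0.03]]'
```

```text
clock: 15.9
position: [400.4, -106.7, 16.5]
ee_rot: [-0.681, 0.732, -0.0, 0.0]
contact_force: [0.1, 1.0, -0.1]
gripper_width: 36.4
grasp_force: 60.1
clock: 16.1
position: [400.5, -106.3, 15.9]
ee_rot: [-0.681, 0.732, -0.001, 0.001]
contact_force: [-0.0, 0.3, -0.3]
gripper_width: 36.5
grasp_force: 60.1
clock: 16.3
position: [399.9, -106.3, 14.5]
ee_rot: [-0.681, 0.732, -0.0, 0.0]
contact_force: [-1.0, 0.4, -0.4]
gripper_width: 36.0
grasp_force: 60.1
```

```bash
python3 -m pendant '[[0,0,0.001,0,0,0,0.03],[0,0,0,0,0,0,0.03]]'; python3 -m pendant '[[0,0,0,0,0,0,0.045],[0,0,0,0,0,0,0.06],[0,0,0,0,0,0,0.06],[0,0,-0.02,0,0,0,0.06],[0,0,-0.03,0,0,0,0.06],[0,0,-0.03,0,0,0,0.06],[0,0,-0.03,0,0,0,0.06],[0,0,0,0,0,0,0.06]]'; python3 -c "
from h import *
rel([438,-332,100],175.9)"
```

```text
clock: 16.5
position: [399.9, -106.4, 14.3]
ee_rot: [-0.682, 0.732, -0.0, 0.0]
contact_force: [-3.6, 0.6, 11.8]
gripper_width: 35.8
grasp_force: 61.6
clock: 17.3
position: [402.6, -106.3, 126.7]
ee_rot: [-0.682, 0.732, -0.003, 0.003]
contact_force: [1.1, 0.1, 0.2]
gripper_width: 60.0
grasp_force: 0.0
tcp [ 402.6 -106.3  126.7] tilt 0.52 head 175.95 shift [ 0.2227 -0.051   0.0269] turn 0.04771998715696668
```

```bash
python3 -m pendant '[[0.037,-0.0085,0,0,0,0,0.06],[0.037,-0.0085,0,0,0,0,0.06],[0.037,-0.0085,0,0,0,0,0.06],[0.037,-0.0085,0,0,0,0,0.06],[0.037,-0.0085,0,0,0,0,0.06],[0.0375,-0.0085,0,0,0,0,0.06],[0,0,0,0,0,0,0.06],[0,0,0,0,0,0,0.06]]'; python3 - <<'E'
from h import *
rel([438.7,-332,30],175.9)
d=grab('wrist','w14');print(d["xyz"])
im=d["image"];print([proj(d,[438.5,-332,z]).round() for z in(79,70)])
# dark cap contour
g=cv2.cvtColor(im,cv2.COLOR_RGB2GRAY);u,v=proj(d,[438.5,-332,79]).astype(int)
m=cv2.inRange(g[v-45:v+45,u-45:u+45],0,62);c=max(cv2.findContours(m,0,2)[0],key=cv2.contourArea);(x,y),r=cv2.minEnclosingCircle(c);print(x+u-45,y+v-45,r)
cv2.imwrite("pics/c14.png",im[v-60:v+60,u-60:u+60,::-1])
E
```

```text
clock: 18.1
position: [433.7, -332.3, 121.4]
ee_rot: [-0.681, 0.733, 0.001, -0.0]
contact_force: [-0.0, 0.1, -0.1]
gripper_width: 60.0
grasp_force: 0.0
tcp [ 433.7 -332.3  121.4] tilt 0.17 head 175.77 shift [-0.0005 -0.0052  0.0914] turn -0.1333050269806506
[ 430.21172282 -399.56312888  274.5816024 ]
[array([320., 268.]), array([321., 263.])]
325.5 268.4101104736328 52.080116271972656
```

```bash
python3 -m pendant '[[0,-0.005,0.02,0,0,0,0.06],[0,0,0.025,0,0,0,0.06],[0,0,0.025,0,0,0,0.06],[0,0,0.015,0,0,0,0.06],[0,0,0.006,0,0,0,0.06],[0,0,0,0,0,0,0.06]]'; python3 -m pendant '[[0,0,0.002,0,0,0,0.04],[0,0,0,0,0,0,0.03],[0,0,0,0,0,0,0.018],[0,0,0,0,0,0,0.018],[0,0,0,0,0,0,0.018],[0,0,0,0,0,0,0.018]]'
```

```text
clock: 18.75
position: [439.2, -331.3, 31.5]
ee_rot: [-0.682, 0.732, 0.001, -0.0]
contact_force: [-1.1, -0.0, 0.4]
gripper_width: 59.8
grasp_force: 0.0
clock: 19.35
position: [440.0, -332.5, 30.9]
ee_rot: [-0.681, 0.732, -0.001, 0.0]
contact_force: [-0.8, 0.9, 5.7]
gripper_width: 23.1
grasp_force: 58.1
```

```bash
python3 -m pendant '[[0,0,-0.02,0,0,0,0.018],[0,0,-0.03,0,0,0,0.018],[0,0,-0.03,0,0,0,0.018],[-0.03,-0.0027,0,0,0,0,0.018],[-0.03,-0.0027,0,0,0,0,0.018],[-0.03,-0.0027,0,0,0,0,0.018],[-0.03,-0.0027,0,0,0,0,0.018],[-0.03,-0.0027,0,0,0,0,0.018],[-0.033,-0.0027,0,0,0,0,0.018],[0,0,0,0,0,0,0.018],[0,0,0,0,0,0,0.018]]'; python3 -c "
from h import *
rel([469,-151,14],175.9)"
```

```text
clock: 20.45
position: [469.0, -150.4, 110.0]
ee_rot: [-0.682, 0.731, 0.0, -0.0]
contact_force: [1.0, 0.4, -0.2]
gripper_width: 23.3
grasp_force: 57.9
tcp [ 469.  -150.4  110. ] tilt 0.01 head 175.98 shift [ 0.0007 -0.0001  0.096 ] turn 0.084014973013808
```

```bash
python3 -m pendant '[[0,0,0.03,0,0,0,0.018],[0,0,0.03,0,0,0,0.018],[0,0,0.025,0,0,0,0.018],[0,0,0.009,0,0,0,0.018],[0,0,0,0,0,0,0.018]]'; python3 -m pendant '[[0,0,0.001,0,0,0,0.018],[0,0,0,0,0,0,0.018]]'; python3 -m pendant '[[0,0,0.001,0,0,0,0.018],[0,0,0,0,0,0,0.018]]'
```

```text
clock: 20.95
position: [468.2, -151.7, 15.2]
ee_rot: [-0.681, 0.732, 0.001, -0.001]
contact_force: [-0.2, 0.6, 0.7]
gripper_width: 23.4
grasp_force: 58.6
clock: 21.15
position: [469.7, -151.2, 16.0]
ee_rot: [-0.681, 0.732, -0.001, 0.001]
contact_force: [0.7, 1.4, 0.5]
gripper_width: 23.0
grasp_force: 58.6
clock: 21.35
position: [469.2, -150.9, 14.6]
ee_rot: [-0.681, 0.732, -0.0, 0.0]
contact_force: [-0.7, -0.5, -1.1]
gripper_width: 23.0
grasp_force: 58.6
```

```bash
python3 -m pendant '[[0,0,0.001,0,0,0,0.018],[0,0,0,0,0,0,0.018]]';python3 -m pendant '[[0,0,0.001,0,0,0,0.018],[0,0,0,0,0,0,0.018]]'
```

```text
clock: 21.55
position: [469.2, -150.9, 13.4]
ee_rot: [-0.681, 0.732, -0.0, 0.0]
contact_force: [-0.6, -1.2, 1.5]
gripper_width: 22.9
grasp_force: 58.6
clock: 21.75
position: [469.3, -151.0, 13.3]
ee_rot: [-0.682, 0.732, -0.0, 0.0]
contact_force: [-2.2, 1.4, 8.7]
gripper_width: 23.0
grasp_force: 59.5
```

```bash
python3 -m pendant '[[0,0,0,0,0,0,0.03],[0,0,0,0,0,0,0.05],[0,0,0,0,0,0,0.05],[0,0,-0.02,0,0,0,0.05],[0,0,-0.03,0,0,0,0.05],[0,0,-0.03,0,0,0,0.05],[0,0,-0.03,0,0,0,0.04],[0,0,0,0,0,0,0.04]]'; python3 -c "
from h import *
rel([476,-287.5,60],175.9)"
```

```text
clock: 22.55
position: [471.8, -151.2, 126.1]
ee_rot: [-0.682, 0.732, -0.003, 0.003]
contact_force: [0.8, -0.5, 0.6]
gripper_width: 40.2
grasp_force: 0.0
tcp [ 471.8 -151.2  126.1] tilt 0.51 head 175.95 shift [ 0.1356 -0.0132  0.0663] turn 0.05092348326994056
```

```bash
python3 -m pendant '[[0.034,-0.0033,0,0,0,0,0.04],[0.034,-0.0033,0,0,0,0,0.04],[0.034,-0.0033,0,0,0,0,0.04],[0.034,-0.0033,0,0,0,0,0.04],[0,0,0,0,0,0,0.04],[0,0,0,0,0,0,0.04],[0,0,0,0,0,0,0.04]]'; python3 - <<'E'
from h import *
rel([476,-287.5,40],175.9)
d=grab('wrist','w15');e=grab('top','t15');im=d["image"]
hsv=cv2.cvtColor(im,cv2.COLOR_RGB2HSV)
print([proj(d,p).round() for p in([476,-287.5,34],[480,-227,34],[471,-348,34])])
# white part of pen: low sat bright on brown
u0,v0=proj(d,[480,-227,34]);u1,v1=proj(d,[471,-348,34])
m=np.zeros(im.shape[:2],np.uint8);x0=int(min(u0,u1)-14);x1=int(max(u0,u1)+14);y0=max(0,int(v1)-10);y1=int(v0)+15
m[y0:y1,x0:x1]=cv2.inRange(hsv,(0,0,110),(40,75,255))[y0:y1,x0:x1]
m=cv2.morphologyEx(m,2,np.ones((7,7)))
c=max(cv2.findContours(m,0,2)[0],key=cv2.contourArea);r=cv2.minAreaRect(c);print(r,[onz(d,*p,34).round(1)[:2].tolist() for p in cv2.boxPoints(r)])
a=im[:,:,::-1].copy();cv2.drawContours(a,[c],-1,(255,0,0),1)
b=cv2.imread("pics/t15.png");cv2.imwrite("pics/v15.png",np.hstack([a[0:400,200:450],cv2.resize(b[240:340,270:395],(500,400),interpolation=2)]))
E
```

```text
clock: 23.25
position: [471.9, -286.8, 121.5]
ee_rot: [-0.681, 0.732, 0.001, -0.0]
contact_force: [-0.0, 0.2, -0.6]
gripper_width: 40.2
grasp_force: 0.0
tcp [ 471.9 -286.8  121.5] tilt 0.08 head 175.92 shift [ 0.0005 -0.0043  0.0815] turn 0.015491489910402834
[array([323., 243.]), array([323., 331.]), array([323., 143.])]
((324.0, 258.5), (79.0, 18.0), 90.0) [[479.5, -303.2], [468.4, -302.4], [471.9, -250.1], [483.6, -250.9]]
```

```bash
python3 -m pendant '[[0,-0.004,0.03,0,0,0,0.04],[0,0,0.03,0,0,0,0.04],[0,0,0.03,0,0,0,0.04],[0,0,0.01,0,0,0,0.04],[0,0,0,0,0,0,0.04]]'; python3 -m pendant '[[0,0,0.006,0,0,0,0.04],[0,0,0.004,0,0,0,0.04],[0,0,0,0,0,0,0.04]]'
```

```text
clock: 23.85
position: [475.6, -287.0, 21.0]
ee_rot: [-0.682, 0.732, 0.001, -0.001]
contact_force: [0.3, 0.6, 0.8]
gripper_width: 39.8
grasp_force: 0.0
clock: 24.15
position: [476.6, -287.8, 12.6]
ee_rot: [-0.681, 0.732, -0.0, 0.0]
contact_force: [-0.6, -0.7, 0.1]
gripper_width: 40.2
grasp_force: 0.0
```

```bash
python3 -m pendant '[[0,0,0.003,0,0,0,0.04],[0,0,0,0,0,0,0.04]]';python3 -m pendant '[[0,0,0.002,0,0,0,0.04],[0,0,0,0,0,0,0.04]]'
```

```text
clock: 24.35
position: [476.3, -287.8, 9.2]
ee_rot: [-0.681, 0.732, -0.0, 0.0]
contact_force: [-0.4, -0.6, -0.2]
gripper_width: 40.0
grasp_force: 0.0
clock: 24.55
position: [476.6, -288.0, 7.6]
ee_rot: [-0.681, 0.732, -0.0, 0.0]
contact_force: [-0.4, 1.5, 2.4]
gripper_width: 39.7
grasp_force: 1.5
```

```bash
python3 -m pendant '[[0,0,0.001,0,0,0,0.04],[0,0,0,0,0,0,0.04]]'; python3 -c "
from h import *
s=arm.read_state();print(s['wrist_torque'],s['contact_force'])
grab('wrist','w16')"
```

```text
clock: 24.75
position: [476.7, -288.0, 7.5]
ee_rot: [-0.682, 0.732, -0.0, -0.0]
contact_force: [-2.0, 1.9, 9.9]
gripper_width: 40.3
grasp_force: 4.6
[ 0.5122326   0.64255135 -0.03570213] [-1.96101156  1.93506181  9.85545809]
```

Front finger touched the stand top (z=20) at TCP 7.5. Closing swings the tips forward about 2.5 mm, so I raise about 9 mm to clear the rail, then close on the pen.

```bash
python3 -m pendant '[[0,0,-0.01,0,0,0,0.04],[0,0,0,0,0,0,0.04]]'; python3 -m pendant '[[0,0,0,0,0,0,0.02],[0,0,0,0,0,0,0.006],[0,0,0,0,0,0,0.006],[0,0,0,0,0,0,0.006],[0,0,0,0,0,0,0.006]]'; python3 -c "
from h import *
s=arm.read_state();print(s['wrist_torque'],s['contact_force'])"
```

```text
clock: 25.0
position: [477.3, -288.2, 17.4]
ee_rot: [-0.681, 0.732, -0.001, 0.001]
contact_force: [0.4, 0.5, 1.4]
gripper_width: 40.2
grasp_force: 0.0
clock: 25.5
position: [476.3, -287.8, 16.1]
ee_rot: [-0.681, 0.732, 0.0, -0.0]
contact_force: [-0.6, -0.3, 3.4]
gripper_width: 11.2
grasp_force: 59.4
[ 0.12282494  0.151762   -0.01586308] [-0.57214038 -0.25613828  3.38916586]
```

Pen held (11.2 mm, 59 N). Lifting and carrying it above the clip, turning to the clip's yaw.

```bash
python3 -m pendant '[[0,0,-0.015,0,0,0,0.006],[0,0,-0.03,0,0,0,0.006],[0,0,-0.045,0,0,0,0.006],[-0.04,-0.0004,-0.015,0,0,0,0.006],[-0.04,-0.0004,0,0,0,0,0.006],[-0.04,-0.0004,0,0,0,0,0.006],[-0.04,-0.0004,0,0,0,0,0.006],[-0.04,-0.0004,0,0,0,0,0.006],[-0.04,-0.0004,0,0,0,0,0.006],[-0.04,-0.0004,0,0,0,0,0.006],[-0.04,-0.0004,0,0,0,0,0.006],[-0.037,-0.0004,0,0,0,0,0.006]]'; python3 -m pendant '[[0,0,0,0,0,-7.1,0.006],[0,0,0,0,0,-7.1,0.006],[0,0,0,0,0,0,0.006],[0,0,0,0,0,0,0.006]]'; python3 - <<'E'
from h import *
rel([505.3,68,110],190.1)
d=grab('wrist','w17');im=d["image"];a=im[:,:,::-1].copy()
R=Rotation.from_euler('z',10.1,degrees=True).as_matrix()
c=np.array([503.8,68.5,0])
for y in(-48,-32,32,48):
    for z in(38,43): 
        u=proj(d,c+R@[0,y,z]);cv2.circle(a,tuple(int(round(t)) for t in u),2,(255,0,0),-1)
cv2.imwrite("pics/v17.png",a[60:480,150:500])
P=tool()[0]
# pen far tip mask / black part
print("pen ends",[proj(d,P+R@[0,y,11]).round() for y in(-61,61)],"screws",[proj(d,p+[9]).round() for p in([486.8,16.7],[537.8,25.8])])
E
```

```text
clock: 26.7
position: [505.3, 69.8, 120.8]
ee_rot: [-0.681, 0.732, 0.0, -0.0]
contact_force: [1.5, 0.1, -0.1]
gripper_width: 11.4
grasp_force: 59.1
clock: 27.1
position: [505.3, 67.9, 120.8]
ee_rot: [0.766, -0.643, -0.0, 0.0]
contact_force: [-0.7, 0.3, 0.8]
gripper_width: 11.2
grasp_force: 59.1
tcp [505.3  67.9 120.8] tilt 0.03 head -170.06 shift [-0.0001  0.      0.0108] turn -0.16371897559679383
pen ends [array([330., 152.]), array([330., 440.])] screws [array([371., 165.]), array([291., 165.])]
```

View pics/v17.png

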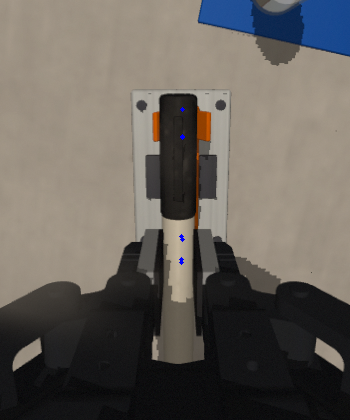

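The clip base spans crop x 133–230, with the pen at 160–198 centred within about 2 mm of it and parallel. That's well inside the 25 mm mouth, and the pen end at row ~154 is as predicted. Pressing down in steps.

```bash
python3 -m pendant '[[0,0,0.03,0,0,0,0.006],[0,0,0.025,0,0,0,0.006],[0,0,0.01,0,0,0,0.006],[0,0,0,0,0,0,0.006]]'; python3 -m pendant '[[0,0,0.006,0,0,0,0.006],[0,0,0,0,0,0,0.006]]';python3 -m pendant '[[0,0,0.006,0,0,0,0.006],[0,0,0,0,0,0,0.006]]'; python3 -m pendant '[[0,0,0.004,0,0,0,0.006],[0,0,0,0,0,0,0.006]]'
```

```text
clock: 27.55
position: [504.7, 67.3, 54.9]
ee_rot: [0.766, -0.643, -0.001, 0.002]
contact_force: [0.6, -0.8, -0.7]
gripper_width: 11.0
grasp_force: 59.1
clock: 27.75
position: [505.8, 68.1, 50.5]
ee_rot: [0.766, -0.642, 0.0, -0.0]
contact_force: [0.6, 0.2, -0.6]
gripper_width: 11.6
grasp_force: 59.1
clock: 27.95
position: [505.0, 67.9, 44.0]
ee_rot: [0.766, -0.642, -0.0, 0.0]
contact_force: [-1.7, 0.3, 1.9]
gripper_width: 11.4
grasp_force: 59.2
clock: 28.15
position: [505.1, 67.9, 39.9]
ee_rot: [0.767, -0.642, -0.0, 0.0]
contact_force: [-1.4, 0.1, 0.8]
gripper_width: 11.4
grasp_force: 59.3
```

```bash
for i in 1 ; do python3 -m pendant '[[0,0,0.004,0,0,0,0.006],[0,0,0,0,0,0,0.006]]';python3 -m pendant '[[0,0,0.004,0,0,0,0.006],[0,0,0,0,0,0,0.006]]';python3 -m pendant '[[0,0,0.004,0,0,0,0.006],[0,0,0,0,0,0,0.006]]';python3 -m pendant '[[0,0,0.004,0,0,0,0.006],[0,0,0,0,0,0,0.006]]'; done | egrep 'pos|con|wid'
```

```text
position: [505.2, 67.9, 35.6]
contact_force: [-0.8, -0.2, -0.6]
gripper_width: 11.5
position: [505.2, 67.9, 31.5]
contact_force: [-1.1, 0.8, -1.5]
gripper_width: 11.2
position: [505.2, 67.9, 27.5]
contact_force: [-1.4, 0.5, -1.2]
gripper_width: 11.1
position: [505.1, 67.9, 23.5]
contact_force: [-1.6, 0.2, -2.5]
gripper_width: 11.3
```

```bash
(python3 -m pendant '[[0,0,0.002,0,0,0,0.006],[0,0,0,0,0,0,0.006]]';python3 -m pendant '[[0,0,0.0015,0,0,0,0.006],[0,0,0,0,0,0,0.006]]';python3 -m pendant '[[0,0,0.001,0,0,0,0.006],[0,0,0,0,0,0,0.006]]';python3 -m pendant '[[0,0,0.001,0,0,0,0.006],[0,0,0,0,0,0,0.006]]') | egrep 'pos|con|wid'
```

```text
position: [505.0, 67.8, 21.7]
contact_force: [-1.8, 0.7, -1.8]
gripper_width: 11.3
position: [505.2, 67.9, 20.4]
contact_force: [-1.7, -0.7, -0.4]
gripper_width: 11.2
position: [505.4, 67.9, 20.0]
contact_force: [-2.4, 0.0, 4.2]
gripper_width: 11.7
position: [505.4, 67.9, 20.0]
contact_force: [-5.8, -0.8, 12.2]
gripper_width: 11.6
```

Hard stop at TCP 20.0, exactly the height for home. Releasing, then touching the pen's top with closed fingers to confirm its height.

```bash
python3 -m pendant '[[0,0,-0.001,0,0,0,0.02],[0,0,0,0,0,0,0.03],[0,0,0,0,0,0,0.03],[0,0,-0.01,0,0,0,0.03],[0,0,-0.02,0,0,0,0.03],[0,0,-0.02,0,0,0,0.03],[0,0,0,0,0,0,0],[0,0,0,0,0,0,0],[0,0,0,0,0,0,0],[0,0,0,0,0,0,0]]'; (python3 -m pendant '[[0,0,0.02,0,0,0,0],[0,0,0.012,0,0,0,0],[0,0,0,0,0,0,0]]'; for i in 1; do python3 -m pendant '[[0,0,0.004,0,0,0,0],[0,0,0,0,0,0,0]]'; python3 -m pendant '[[0,0,0.002,0,0,0,0],[0,0,0,0,0,0,0]]'; done)| egrep 'pos|con|wid'
```

```text
clock: 30.75
position: [504.9, 67.8, 68.9]
ee_rot: [0.767, -0.642, -0.0, 0.001]
contact_force: [-0.7, 0.5, 0.0]
gripper_width: 0.1
grasp_force: 0.0
position: [503.8, 67.2, 35.4]
contact_force: [0.2, -0.1, 0.5]
gripper_width: 0.1
position: [505.5, 68.0, 33.5]
contact_force: [0.4, 0.4, 0.4]
gripper_width: -0.1
position: [505.6, 68.0, 31.8]
contact_force: [0.3, -0.2, -0.4]
gripper_width: 0.1
```

```bash
(python3 -m pendant '[[0,0,0.002,0,0,0,0],[0,0,0,0,0,0,0]]'; python3 -m pendant '[[0,0,0.002,0,0,0,0],[0,0,0,0,0,0,0]]'; python3 -m pendant '[[0,0,0.001,0,0,0,0],[0,0,0,0,0,0,0]]')| egrep 'pos|con'
```

```text
position: [505.4, 68.0, 29.6]
contact_force: [-0.9, 0.1, -0.7]
position: [505.3, 67.9, 27.4]
contact_force: [-0.1, 0.3, 0.7]
position: [505.6, 68.0, 26.6]
contact_force: [-0.5, 0.1, -0.1]
```

```bash
(python3 -m pendant '[[0,0,0.001,0,0,0,0],[0,0,0,0,0,0,0]]'; python3 -m pendant '[[0,0,0.001,0,0,0,0],[0,0,0,0,0,0,0]]'; python3 -m pendant '[[0,0,0.001,0,0,0,0],[0,0,0,0,0,0,0]]')| egrep 'pos|con'
```

```text
position: [505.6, 68.1, 26.6]
contact_force: [-1.6, -1.0, 7.7]
position: [505.7, 68.1, 26.5]
contact_force: [-4.0, 0.2, 14.4]
position: [505.8, 68.1, 26.4]
contact_force: [-5.9, 0.9, 21.0]
```

Firm stop at the pen's top with 21 N and no motion, so the pen is home. Now to return the objects, starting with red.

```bash
python3 -m pendant '[[0,0,-0.02,0,0,0,0.0],[0,0,-0.04,0,0,0,0.06],[0,0,-0.04,0,0,7.1,0.06],[0,0,0,0,0,7.1,0.06],[0,0,0,0,0,0,0.06],[0,0,0,0,0,0,0.06]]'; python3 -c "
from h import *
rel([467.6,-60.4,100],175.9)"
```

```text
clock: 33.25
position: [504.8, 67.8, 123.0]
ee_rot: [-0.682, 0.731, 0.0, -0.001]
contact_force: [-0.5, 0.2, 0.1]
gripper_width: 59.7
grasp_force: 0.0
tcp [504.8  67.8 123. ] tilt 0.09 head 176.02 shift [0.1304 0.0282 0.0231] turn 0.12373517947682444
```

```bash
python3 -m pendant '[[0.0325,0.007,0,0,0,0,0.06],[0.0325,0.007,0,0,0,0,0.06],[0.0325,0.007,0,0,0,0,0.06],[0.0325,0.007,0,0,0,0,0.06],[0,0,0,0,0,0.1,0.06],[0,0,0,0,0,0,0.06],[0,0,0,0,0,0,0.06]]'; python3 - <<'E'
from cap import *
rel([467.6,-60.4,15],175.9)
grab("wrist","w18");print(redcap("w18",76))
E
```

```text
clock: 33.95
position: [468.3, -59.3, 123.0]
ee_rot: [-0.681, 0.732, 0.0, -0.001]
contact_force: [0.5, 0.1, 0.1]
gripper_width: 59.9
grasp_force: 0.0
tcp [468.3 -59.3 123. ] tilt 0.07 head 175.87 shift [0.0011 0.0005 0.108 ] turn -0.0281805287580994
(((331.62310791015625, 258.5086364746094), 26.225141525268555), array([467. , -62.5,  76. ]))
```

```bash
python3 -m pendant '[[0.001,0,0.03,0,0,0,0.06],[0,0,0.03,0,0,0,0.06],[0,0,0.03,0,0,0,0.06],[0,0,0.018,0,0,0,0.06],[0,0,0,0,0,0,0.06],[0,0,0,0,0,0,0.04],[0,0,0,0,0,0,0.024],[0,0,0,0,0,0,0.024],[0,0,0,0,0,0,0.024],[0,0,0,0,0,0,0.024]]'; python3 -c "
from h import *
rel([443.6,-237.2,120],175.9)"
```

```text
clock: 35.0
position: [469.0, -60.4, 16.8]
ee_rot: [-0.681, 0.732, -0.001, 0.001]
contact_force: [-2.2, 1.3, 6.9]
gripper_width: 30.3
grasp_force: 59.0
tcp [469.  -60.4  16.8] tilt 0.14 head 175.82 shift [ 0.1781  0.0122 -0.1033] turn -0.0786867487605889
```

```bash
python3 -m pendant '[[0,0,-0.02,0,0,0,0.024],[0,0,-0.04,0,0,0,0.024],[0,0,-0.04,0,0,0,0.024],[0.03,0.002,0,0,0,0,0.024],[0.03,0.002,0,0,0,0,0.024],[0.03,0.002,0,0,0,0,0.024],[0.03,0.002,0,0,0,0,0.024],[0.03,0.002,0,0,0,0,0.024],[0.028,0.002,0,0,0,0,0.024],[0,0,0,0,0,0,0.024],[0,0,0,0,0,0,0.024]]'; python3 -c "
from h import *
rel([443.6,-237.2,34],175.9)"
```

```text
clock: 36.1
position: [442.8, -237.7, 115.6]
ee_rot: [-0.68, 0.733, 0.0, 0.0]
contact_force: [0.8, 0.2, -0.2]
gripper_width: 30.5
grasp_force: 58.7
tcp [ 442.8 -237.7  115.6] tilt 0.01 head 175.69 shift [-0.0005 -0.0007  0.0816] turn -0.20651738421528876
```

```bash
python3 -m pendant '[[0,-0.001,0.025,0,0,0,0.024],[0,0,0.03,0,0,0,0.024],[0,0,0.02,0,0,0,0.024],[0,0,0.004,0,0,0,0.024],[0,0,0,0,0,0,0.024]]'; (python3 -m pendant '[[0,0,0.001,0,0,0,0.024],[0,0,0,0,0,0,0.024]]';python3 -m pendant '[[0,0,0.001,0,0,0,0.024],[0,0,0,0,0,0,0.024]]';) | egrep 'pos|con'
```

```text
clock: 36.6
position: [444.2, -236.7, 36.5]
ee_rot: [-0.681, 0.732, 0.0, -0.0]
contact_force: [-0.8, -0.5, -0.8]
gripper_width: 30.7
grasp_force: 58.7
position: [445.1, -237.3, 36.7]
contact_force: [-0.1, 0.5, -1.5]
position: [444.4, -237.4, 35.1]
contact_force: [-0.7, 1.1, -0.0]
```

```bash
(python3 -m pendant '[[0,0,0.001,0,0,0,0.024],[0,0,0,0,0,0,0.024]]';python3 -m pendant '[[0,0,0.001,0,0,0,0.024],[0,0,0,0,0,0,0.024]]') | egrep 'pos|con'
```

```text
position: [444.4, -237.5, 34.0]
contact_force: [-0.0, 0.5, 1.5]
position: [444.5, -237.6, 33.8]
contact_force: [-2.4, 1.1, 9.3]
```

Down on the disc as predicted. Releasing, then on to the spool at (400,-106.3).

```bash
python3 -m pendant '[[0,0,0,0,0,0,0.036],[0,0,0,0,0,0,0.05],[0,0,0,0,0,0,0.06],[0,0,-0.02,0,0,0,0.06],[0,0,-0.03,0,0,0,0.06],[0,0,-0.03,0,0,0,0.06],[0,0,-0.02,0,0,0,0.06],[0,0,0,0,0,0,0.06]]'; python3 -c "
from h import *
rel([400,-106.3,120],175.9)"
```

```text
clock: 38.2
position: [446.1, -237.9, 135.5]
ee_rot: [-0.681, 0.732, -0.003, 0.002]
contact_force: [0.7, -0.2, 0.7]
gripper_width: 59.9
grasp_force: 0.0
tcp [ 446.1 -237.9  135.5] tilt 0.38 head 175.83 shift [-0.1279  0.0557  0.015 ] turn -0.07375434489864574
```

```bash
python3 -m pendant '[[-0.032,0.0137,0,0,0,0,0.06],[-0.032,0.0137,0,0,0,0,0.06],[-0.032,0.0137,0,0,0,0,0.06],[-0.032,0.0137,0,0,0,0,0.06],[0,0,0,0,0,0,0.06],[0,0,0,0,0,0,0.06],[0,0,0,0,0,0,0.06]]'; python3 -c "
from h import *
rel([400,-106.3,14.3],175.9)"
```

```text
clock: 38.9
position: [399.0, -106.0, 132.2]
ee_rot: [-0.681, 0.733, 0.0, -0.0]
contact_force: [0.5, -0.6, 0.2]
gripper_width: 59.9
grasp_force: 0.0
tcp [ 399.  -106.   132.2] tilt 0.05 head 175.77 shift [ 0.0002 -0.0011  0.1179] turn -0.12863442510067102
```

```bash
python3 -m pendant '[[0,-0.001,0.03,0,0,0,0.06],[0,0,0.03,0,0,0,0.06],[0,0,0.03,0,0,0,0.06],[0,0,0.027,0,0,0,0.06],[0,0,0,0,0,0,0.06],[0,0,0,0,0,0,0.04],[0,0,0,0,0,0,0.03],[0,0,0,0,0,0,0.03],[0,0,0,0,0,0,0.03],[0,0,0,0,0,0,0.03]]'; python3 -c "
from h import *
rel([441.4,-284.9,120],175.9)"
```

```text
clock: 39.9
position: [400.7, -105.7, 16.6]
ee_rot: [-0.681, 0.732, -0.001, 0.001]
contact_force: [-0.9, -0.5, 6.1]
gripper_width: 36.4
grasp_force: 60.4
tcp [ 400.7 -105.7   16.6] tilt 0.14 head 175.82 shift [ 0.1757 -0.0539 -0.1033] turn -0.07768362869151701
```

```bash
python3 -m pendant '[[0,0,-0.02,0,0,0,0.03],[0,0,-0.04,0,0,0,0.03],[0,0,-0.04,0,0,0,0.03],[0,0,-0.015,0,0,0,0.03],[0.03,-0.009,0,0,0,0,0.03],[0.03,-0.009,0,0,0,0,0.03],[0.03,-0.009,0,0,0,0,0.03],[0.03,-0.009,0,0,0,0,0.03],[0.03,-0.009,0,0,0,0,0.03],[0.026,-0.009,0,0,0,0,0.03],[0,0,0,0,0,0,0.03],[0,0,0,0,0,0,0.03]]'; python3 -c "
from h import *
rel([441.4,-284.9,33.6],175.9)"
```

```text
clock: 41.1
position: [440.2, -285.2, 130.2]
ee_rot: [-0.68, 0.733, 0.001, -0.0]
contact_force: [0.2, 0.4, -0.8]
gripper_width: 36.0
grasp_force: 60.1
tcp [ 440.2 -285.2  130.2] tilt 0.07 head 175.71 shift [-0.0003 -0.0012  0.0966] turn -0.18775323023342594
```

```bash
python3 -m pendant '[[0,-0.001,0.03,0,0,0,0.03],[0,0,0.03,0,0,0,0.03],[0,0,0.025,0,0,0,0.03],[0,0,0.009,0,0,0,0.03],[0,0,0,0,0,0,0.03]]'|egrep 'pos|con'; (python3 -m pendant '[[0,0,0.001,0,0,0,0.03],[0,0,0,0,0,0,0.03]]';python3 -m pendant '[[0,0,0.001,0,0,0,0.03],[0,0,0,0,0,0,0.03]]') | egrep 'pos|con'
```

```text
position: [441.0, -284.3, 35.9]
contact_force: [0.4, 1.3, -0.8]
position: [442.8, -285.4, 37.0]
contact_force: [0.2, 0.1, -0.3]
position: [442.2, -285.4, 35.3]
contact_force: [-0.7, 0.4, -0.4]
```

```bash
(python3 -m pendant '[[0,0,0.001,0,0,0,0.03],[0,0,0,0,0,0,0.03]]';python3 -m pendant '[[0,0,0.001,0,0,0,0.03],[0,0,0,0,0,0,0.03]]') | egrep 'pos|con'
```

```text
position: [441.9, -285.4, 33.7]
contact_force: [0.5, 0.5, 0.4]
position: [441.9, -285.5, 33.7]
contact_force: [-2.3, 2.6, 6.3]
```

```bash
python3 -m pendant '[[0,0,0,0,0,0,0.042],[0,0,0,0,0,0,0.055],[0,0,0,0,0,0,0.06],[0,0,-0.02,0,0,0,0.06],[0,0,-0.03,0,0,0,0.06],[0,0,-0.03,0,0,0,0.06],[0,0,-0.02,0,0,0,0.06],[0,0,0,0,0,0,0.06]]' | grep pos; python3 -c "
from h import *
rel([469.3,-151,120],175.9)"
```

```text
position: [443.9, -286.1, 135.7]
tcp [ 443.9 -286.1  135.7] tilt 0.39 head 175.83 shift [-0.1366 -0.0155  0.0155] turn -0.07085627387269255
```

```bash
python3 -m pendant '[[-0.034,-0.004,0,0,0,0,0.06],[-0.034,-0.004,0,0,0,0,0.06],[-0.034,-0.004,0,0,0,0,0.06],[-0.034,-0.004,0,0,0,0,0.06],[0,0,0,0,0,0,0.06],[0,0,0,0,0,0,0.06],[0,0,0,0,0,0,0.06]]' | grep pos; python3 -c "
from h import *
rel([469.3,-151,14],175.9)"
```

```text
position: [467.3, -151.2, 132.0]
tcp [ 467.3 -151.2  132. ] tilt 0.08 head 175.76 shift [-0.0004 -0.0021  0.118 ] turn -0.13902694759045175
```

```bash
python3 -m pendant '[[0,-0.002,0.03,0,0,0,0.06],[0,0,0.03,0,0,0,0.06],[0,0,0.03,0,0,0,0.06],[0,0,0.027,0,0,0,0.06],[0,0,0,0,0,0,0.06],[0,0,0,0,0,0,0.035],[0,0,0,0,0,0,0.018],[0,0,0,0,0,0,0.018],[0,0,0,0,0,0,0.018],[0,0,0,0,0,0,0.018]]'; python3 -c "
from h import *
rel([440,-332.5,130],175.9)"
```

```text
clock: 44.9
position: [470.9, -151.2, 17.0]
ee_rot: [-0.681, 0.732, -0.001, 0.001]
contact_force: [-0.8, -1.1, 7.6]
gripper_width: 22.7
grasp_force: 58.4
tcp [ 470.9 -151.2   17. ] tilt 0.17 head 175.83 shift [ 0.1831  0.0173 -0.113 ] turn -0.06602536315972429
```

Black gripped, so it goes down at TCP z ≈ 34. I carry it high over the red vial and the spool.

```bash
python3 -m pendant '[[0,0,-0.02,0,0,0,0.018],[0,0,-0.04,0,0,0,0.018],[0,0,-0.04,0,0,0,0.018],[0,0,-0.015,0,0,0,0.018],[0.03,0.003,0,0,0,0,0.018],[0.031,0.003,0,0,0,0,0.018],[0.031,0.003,0,0,0,0,0.018],[0.031,0.003,0,0,0,0,0.018],[0.03,0.003,0,0,0,0,0.018],[0.03,0.003,0,0,0,0,0.018],[0,0,0,0,0,0,0.018],[0,0,0,0,0,0,0.018]]' | grep pos; python3 -c "
from h import *
rel([440,-332.5,34],175.9)"
```

```text
position: [437.9, -332.2, 130.3]
tcp [ 437.9 -332.2  130.3] tilt 0.04 head 175.7 shift [ 0.0002 -0.0022  0.0963] turn -0.195553636600323
```

```bash
python3 -m pendant '[[0,-0.001,0.03,0,0,0,0.018],[0,0,0.03,0,0,0,0.018],[0,0,0.025,0,0,0,0.018],[0,0,0.009,0,0,0,0.018],[0,0,0,0,0,0,0.018],[0,0,0,0,0,0,0.018]]'|egrep 'pos|con'; (python3 -m pendant '[[0,0,0.001,0,0,0,0.018],[0,0,0,0,0,0,0.018]]';python3 -m pendant '[[0,0,0.001,0,0,0,0.018],[0,0,0,0,0,0,0.018]]') | egrep 'pos|con'
```

```text
position: [440.4, -332.1, 37.7]
contact_force: [0.2, 0.2, 0.1]
position: [440.0, -332.4, 36.6]
contact_force: [-0.3, 0.4, 0.1]
position: [439.5, -332.3, 34.9]
contact_force: [0.2, 0.7, 0.2]
```

```bash
(python3 -m pendant '[[0,0,0.001,0,0,0,0.018],[0,0,0,0,0,0,0.018]]';python3 -m pendant '[[0,0,0.001,0,0,0,0.018],[0,0,0,0,0,0,0.018]]') | egrep 'pos|con'
```

```text
position: [439.6, -332.4, 34.1]
contact_force: [-1.8, 0.5, 3.3]
position: [439.6, -332.6, 34.0]
contact_force: [-3.0, 0.5, 9.0]
```

```bash
python3 -m pendant '[[0,0,0,0,0,0,0.03],[0,0,0,0,0,0,0.045],[0,0,0,0,0,0,0.06],[0,0,-0.02,0,0,0,0.06],[0,0,-0.04,0,0,0,0.06],[0,0,-0.05,0,0,0,0.06],[0,0,-0.05,0,0,0,0.06],[0,0,-0.05,0,0,0,0.06],[0,0,-0.05,0,0,0,0.06],[0,0,0,0,0,0,0.06],[0,0,0,0,0,0,0.06]]'|grep pos;  python3 -c "
from h import *
rel([431.6,-321.1,300.1],175.73)"
```

```text
position: [439.7, -332.2, 293.6]
tcp [ 439.7 -332.2  293.6] tilt 0.16 head 175.79 shift [-0.0104  0.0089 -0.0065] turn 0.057791146473078925
```

```bash
python3 -m pendant '[[-0.0105,0.009,-0.0065,0,0,0,0.06],[0,0,0,0,0,0,0.06],[0,0,0,0,0,0,0.06],[0,0,0,0,0,0,0.06]]'|grep pos;  python3 - <<'E'
from cap import *
grab("wrist","wf");grab("top","tf");grab("scene","sf")
for t in("w1","wf"): print(t,"red",redcap(t,93,(290,360,255,320)))
def comp(t,ctr,z,f,r):
    d=load(t);im=d["image"];g=cv2.cvtColor(im,cv2.COLOR_RGB2HSV)
    u,v=[int(round(x)) for x in ctr];m=f(g)[v-r:v+r,u-r:u+r];c=max(cv2.findContours(m,0,2)[0],key=cv2.contourArea);(x,y),R=cv2.minEnclosingCircle(c)
    return (round(x+u-r,1),round(y+v-r,1)),round(R,1),onz(d,x+u-r,y+v-r,z).round(1)
for t in("w1","wf"):
    print(t,"hole",comp(t,(323.5,242),70,lambda g:cv2.inRange(g,(0,0,140),(30,60,255)),7))
a,b=cv2.imread("pics/w1.png")[150:310,255:365],cv2.imread("pics/wf.png")[150:310,255:365]
# template shift of each object
A=cv2.imread("pics/w1.png");B=cv2.imread("pics/wf.png")
for n,(u,v,h) in{"black":(321,194,11),"spool":(323,241,15),"red":(323,292,13),"loose green":(415,270,25),"loose black":(405,190,20)}.items():
    T=A[v-h:v+h,u-h:u+h];S=B[v-h-15:v+h+15,u-h-15:u+h+15];r=cv2.matchTemplate(S,T,5);_,s,_,l=cv2.minMaxLoc(r);print(n,"shift",l[0]-15,l[1]-15,round(s,3))
A=cv2.imread("pics/top0.png");B=cv2.imread("pics/tf.png")
for n,(u,v,h) in{"dish":(401,167,18),"beaker":(309,161,16),"tin":(212,170,20),"clip":(230,255,30),"black":(424,286,10),"spool":(401,285,10),"red":(380,280,10)}.items():
    T=A[v-h:v+h,u-h:u+h];S=B[v-h-8:v+h+8,u-h-8:u+h+8];r=cv2.matchTemplate(S,T,5);_,s,_,l=cv2.minMaxLoc(r);print("top",n,l[0]-8,l[1]-8,round(s,3))
# pen in clip: pixels on the clip axis in scene
d=load("sf");Rz=Rotation.from_euler('z',10.1,degrees=True).as_matrix()
for z in(38,):
  for y in(-58,-25,0,25,58,66): 
    u,v=proj(d,np.array([504.5,68.5,z])+Rz@[0,y,0]).round().astype(int);print(y,(u,v),d["image"][v,u],load("scene0")["image"][v,u])
E
```

```text
position: [431.0, -321.0, 298.4]
w1 red (((323.5, 292.1666564941406), 14.385653495788574), array([ 442.6, -239.7,   93. ]))
wf red (((323.0, 291.8518371582031), 14.183531761169434), array([ 442.2, -240.5,   93. ]))Traceback (most recent call last):
  File "<stdin>", line 9, in <module>
  File "<stdin>", line 6, in comp
ValueError: max() iterable argument is empty
```

```bash
python3 - <<'E'
from cap import *
def m(A,B,D,p):
    for n,(u,v,h) in D.items():
        T=A[v-h:v+h,u-h:u+h];S=B[v-h-p:v+h+p,u-h-p:u+h+p];r=cv2.matchTemplate(S,T,5);_,s,_,l=cv2.minMaxLoc(r);print(n,"shift",l[0]-p,l[1]-p,round(s,3))
R=lambda t:cv2.imread(f"pics/{t}.png")
m(R("w1"),R("wf"),{"black":(321,194,11),"spool":(323,241,15),"red":(323,292,13),"loose green":(415,270,25),"loose black":(405,190,20),"stand edge":(275,165,12)},10)
print("top");m(R("top0"),R("tf"),{"dish":(401,167,18),"beaker":(309,161,16),"tin":(212,170,20),"black":(424,286,10),"spool":(401,285,10),"red":(380,280,10)},8)
d=load("sf");Rz=Rotation.from_euler('z',10.1,degrees=True).as_matrix()
for y in(-66,-58,-25,0,25,58,66):
    u,v=proj(d,np.array([504.5,68.5,38])+Rz@[0,y,0]).round().astype(int);print(y,(u,v),d["image"][v,u],load("scene0")["image"][v,u])
E
```

```text
black shift -1 0 0.959
spool shift -4 0 0.799
red shift 0 0 0.931
loose green shift -1 0 0.983
loose black shift 0 0 0.984
stand edge shift -1 0 0.992
top
dish shift -8 2 0.405
beaker shift 8 1 0.373
tin shift 0 0 0.998
black shift 0 0 0.982
spool shift -4 0 0.035
red shift 7 4 0.331
-66 (np.int64(324), np.int64(309)) [168 162 151] [162 157 146]
-58 (np.int64(325), np.int64(314)) [98 94 88] [163 158 147]
-25 (np.int64(328), np.int64(333)) [71 67 64] [187 188 181]
0 (np.int64(331), np.int64(349)) [185 179 162] [184 184 177]
25 (np.int64(334), np.int64(364)) [185 178 161] [183 183 176]
58 (np.int64(337), np.int64(386)) [179 172 155] [101 100  94]
66 (np.int64(338), np.int64(391)) [113 108  98] [108 107 102]
```

Black, red and the bystanders in view are as before, and the pen lies in the clip. The spool match is unsure (-4 px, 0.80), so I measure its flange directly.

```bash
python3 - <<'E'
from h import *
for t in("w1","wf"):
    im=cv2.imread(f"pics/{t}.png");hsv=cv2.cvtColor(im,40)
    print(t,hsv[232,315],hsv[248,333],hsv[225,340],hsv[240,280])
    sub=hsv[218:262,295:352]
    m=cv2.inRange(sub,(10,50,60),(22,150,255));m=cv2.morphologyEx(m,2,np.ones((3,3)))
    c=max(cv2.findContours(m,0,2)[0],key=cv2.contourArea);(x,y),r=cv2.minEnclosingCircle(c);print((x+295,y+218),r,cv2.boundingRect(c))
    for row in(236,240,244): print(im[row,300:348,2].tolist())
E
```

```text
w1 [ 16 131 163] [ 16 133 159] [ 16 104  66] [ 13 170 147]
(323.5, 237.2560977935791) 22.428815841674805 (10, 0, 38, 42)
[130, 143, 143, 140, 141, 116, 152, 165, 163, 162, 162, 162, 163, 161, 159, 160, 157, 154, 153, 151, 150, 148, 147, 146, 147, 147, 148, 148, 148, 150, 150, 152, 153, 153, 154, 155, 156, 157, 157, 158, 159, 136, 98, 84, 113, 99, 102, 105]
[139, 142, 140, 140, 131, 153, 160, 160, 158, 156, 155, 155, 153, 153, 153, 153, 153, 152, 134, 110, 172, 185, 183, 185, 183, 181, 186, 183, 141, 148, 155, 155, 157, 157, 158, 158, 157, 160, 161, 159, 160, 161, 119, 88, 78, 72, 97, 105]
[139, 141, 140, 140, 141, 153, 156, 157, 157, 155, 154, 154, 155, 155, 155, 154, 155, 159, 156, 104, 81, 139, 170, 173, 176, 181, 156, 118, 133, 154, 161, 159, 160, 159, 160, 161, 161, 161, 162, 161, 162, 161, 117, 85, 79, 71, 99, 104]
wf [ 16 131 158] [ 16 130 157] [13 56 41] [ 11  48 159]
(320.2538299560547, 237.34576034545898) 22.632619857788086 (6, 0, 39, 42)
[140, 132, 156, 164, 162, 162, 161, 160, 161, 160, 159, 159, 157, 156, 152, 151, 149, 145, 122, 109, 124, 129, 144, 148, 147, 150, 150, 151, 151, 152, 155, 156, 156, 156, 159, 159, 159, 157, 86, 31, 35, 130, 141, 131, 114, 90, 99, 169]
[127, 152, 161, 160, 156, 154, 153, 152, 153, 152, 154, 154, 151, 151, 135, 168, 183, 185, 182, 184, 183, 180, 183, 184, 160, 154, 155, 155, 156, 157, 158, 159, 159, 160, 162, 162, 160, 159, 137, 96, 84, 85, 84, 81, 101, 96, 101, 104]
[138, 146, 156, 158, 156, 154, 154, 154, 155, 155, 155, 155, 158, 157, 160, 132, 101, 114, 150, 151, 155, 147, 119, 108, 144, 159, 161, 160, 160, 157, 160, 163, 162, 163, 162, 164, 162, 161, 118, 88, 84, 84, 83, 80, 90, 93, 168, 184]
```

The spool stands about 3 mm towards the rail from its original spot (left edge 305→301, stand edge -1). There's plenty of time, so I'll re-grip it and centre it.

```bash
python3 -c "
from h import *
rel([443,-285.2,120],175.9)"; python3 -m pendant '[[-0.018,-0.0125,0.04,0,0,0,0.06],[-0.018,0,0.045,0,0,0,0.06],[0,0,0.045,0,0,0,0.06],[0,0,0.045,0,0,0,0.06],[0,0,0,0,0,0,0.06],[0,0,0,0,0,0,0.06]]'|grep pos; python3 -c "
from h import *
rel([443,-285.2,34],175.9)"
```

```text
tcp [ 431.2 -321.2  298.6] tilt 0.05 head 175.79 shift [-0.0367 -0.0093  0.1786] turn -0.10798147808702652
position: [446.8, -286.7, 124.6]
tcp [ 446.8 -286.7  124.6] tilt 0.07 head 175.83 shift [-0.0013  0.0038  0.0906] turn -0.06723315241566752
```

```bash
python3 -m pendant '[[-0.001,0.004,0.03,0,0,0,0.06],[0,0,0.03,0,0,0,0.06],[0,0,0.025,0,0,0,0.06],[0,0,0.005,0,0,0,0.06],[0,0,0,0,0,0,0.06],[0,0,0,0,0,0,0.06]]'|grep pos; python3 -m pendant '[[0,0,0,0,0,0,0.045],[0,0,0,0,0,0,0.03],[0,0,0,0,0,0,0.03],[0,0,0,0,0,0,0.03],[0,0,0,0,0,0,0.03]]'; python3 -m pendant '[[0,0,-0.004,0,0,0,0.03],[0,0,0,0,0,0,0.03],[0,0,0,0,0,0,0.03]]'|egrep 'pos|con'
```

```text
position: [444.4, -285.6, 36.5]
clock: 50.85
position: [443.4, -285.3, 36.0]
ee_rot: [-0.681, 0.732, -0.001, 0.001]
contact_force: [-0.8, 0.7, 5.7]
gripper_width: 36.0
grasp_force: 59.5
position: [442.4, -284.8, 38.3]
contact_force: [-0.2, -0.5, -0.2]
```

```bash
python3 -m pendant '[[0,0.0015,0,0,0,0,0.03],[0,0,0,0,0,0,0.03],[0,0,0.002,0,0,0,0.03],[0,0,0,0,0,0,0.03]]'|egrep 'pos|con'; python3 -m pendant '[[0,0,0.001,0,0,0,0.03],[0,0,0,0,0,0,0.03]]'|egrep 'pos|con'; python3 -m pendant '[[0,0,0.001,0,0,0,0.03],[0,0,0,0,0,0,0.03]]'|egrep 'pos|con'
```

```text
position: [440.9, -284.8, 36.1]
contact_force: [-0.0, 1.0, 0.4]
position: [440.9, -284.9, 36.0]
contact_force: [-2.2, 1.5, 7.3]
position: [441.0, -285.0, 35.9]
contact_force: [-3.5, 2.2, 13.6]
```

```bash
python3 -m pendant '[[0,0,-0.0015,0,0,0,0.03],[0,0,0,0,0,0,0.03]]'|egrep 'pos|con'; python3 -m pendant '[[0,0,0,0,0,0,0.045],[0,0,0,0,0,0,0.06],[0,0,0,0,0,0,0.06],[0,0,-0.02,0,0,0,0.06],[0,0,-0.04,0,0,0,0.06],[0,0,-0.05,0,0,0,0.06],[0,0,-0.05,0,0,0,0.06],[0,0,-0.05,0,0,0,0.06],[0.018,0.005,-0.05,0,0,0,0.06],[0.018,0.005,0,0,0,0,0.06],[0,0,0,0,0,0,0.06],[0,0,0,0,0,0,0.06]]'|grep pos;  python3 - <<'E'
from cap import *
rel([431,-321,298.5])
grab("wrist","wg");grab("top","tg")
print(redcap("wg",93,(290,360,255,320)))
im=cv2.imread("pics/wg.png");hsv=cv2.cvtColor(im,40)
m=cv2.morphologyEx(cv2.inRange(hsv[218:262,290:355],(14,100,100),(22,150,255)),2,np.ones((3,3)))
c=max(cv2.findContours(m,0,2)[0],key=cv2.contourArea);x,y,w,h=cv2.boundingRect(c);print("spool",x+290,y+218,w,h,onz(load("wg"),x+290+w/2,240,70))
def mt(A,B,D,p):
    for n,(u,v,h) in D.items():
        T=A[v-h:v+h,u-h:u+h];S=B[v-h-p:v+h+p,u-h-p:u+h+p];r=cv2.matchTemplate(S,T,5);_,s,_,l=cv2.minMaxLoc(r);print(n,"shift",l[0]-p,l[1]-p,round(s,3))
R=lambda t:cv2.imread(f"pics/{t}.png")
mt(R("w1"),R("wg"),{"black":(321,194,11),"spool":(323,241,15),"red":(323,292,13),"stand edge":(275,165,12),"dish":(103,233,28)},14)
E
```

```text
position: [441.2, -284.8, 36.0]
contact_force: [-1.4, 1.0, 5.5]
position: [428.1, -318.5, 291.4]
tcp [ 428.1 -318.5  291.4] tilt 0.13 head 175.74 shift [ 0.0022 -0.0031 -0.0071] turn None
(((319.5369567871094, 292.25360107421875), 14.477703094482422), array([ 442.3, -240.6,   93. ]))
spool 298 218 40 42 [ 440.63335246 -285.6048676    70.        ]
black shift -6 -1 0.925
spool shift -6 -1 0.846
red shift -4 0 0.928
stand edge shift -5 -2 0.987
dish shift -7 0 0.948
```

All three stand within about 1 mm of where they started, and the robot is clear. Handing in.

```bash
python3 -c "
from bench import arm
print(arm.job_done())"
```

```text
the job is handed in; nothing more can be done
None
```

The job is handed in: the pen is pressed home in the clip, and the red vial, spool and black vial stand upright on their own discs, each within about 1 mm of where it started; the dish and tin showed no movement in the images, but the beaker's final image check was inconclusive, though the arm never worked near it.

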